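# Clamp a manifold block on end in the quick-release vise

### The arm

A 7-joint arm with a two-finger parallel gripper is mounted at the origin on a cart in front of the work surface, level with it; the furniture and walls round the work are solid. World frame = base frame: x ahead of the robot, y to its left, z up, the work surface at z = 0. Lengths are in m, angles in rad, forces in N, time in s.
With the tool pointing down it reaches from about 0.4 to 0.875 m from the base axis. Payload 19.3 kg.
Tool frame: the origin (TCP) lies on the centre line of the jaws, within the pads' length; the fingertips stand 14 mm ahead of it and the grasp point (between the pads) lies 5 mm behind it (bot.tip_extent is the distance from the TCP to the fingertips, in m); z points along the fingers, y is the line along which they close (so a half turn about z gives the same grasp; the last joint's range is limited). The gripper opens to 85 mm and grips with 20 to 120 N. Pads are 22 mm wide; open, the fingers measure 114 mm over their backs; the gripper's body (76 mm by 85 mm) begins 54 mm behind the grasp point. The pads swing forward as they close: fully open they stand 13 mm farther back than shut.
Start: joints at [1.261, 0.521, -0.036, 1.599, 0.021, 1.021, -0.113], TCP at [0.148, -0.607, 0.245] pointing down, gripper open.
Joint ranges: [-2.91, 2.91], [-0.3, 2.13], [-1.5, 1.42], [0.17, 2.43], [-1.26, 4.41], [0.16, 1.93], [-2.52, 2.52]. Speed limits (rad/s): [1.89, 1.89, 2.39, 2.39, 3.01, 3.01, 3.01].

### API

Orientations are given as [roll, pitch, yaw] about the fixed x, y, z axes, in that order (R = Rz(yaw) Ry(pitch) Rx(roll)).
In Python, from workcell import monitor, grab_frame, camera_model, bot gives the robot as it stands.
- The arm moves only by the tool move_arm, never from a script. Its argument "moves" is a list of rows, each a list of 4 numbers: the shift along the world's x, y, z in mm, then the turn about the world's z in rad. A call has 1 to 12 rows; each row is the pose to reach, as a shift and turn from the pose commanded when the call began; what a row does not reach only later rows make up. A row lasts 1/8 s, in which the tool goes at most 62.5 mm and 10.7 degrees, less where a joint would pass 70% of its speed; a pose out of reach is approached as far as the arm can. A call with a gripper value outside its range is refused whole. "gripper" is the opening, from 0 (shut) to 1 (fully open), set as the call begins (left out, the last holds). The fingers move at their own pace and stop on an object; "newtons" is the grip in N (left out, the last holds). Time passes only in rows, so rows that repeat a pose let the fingers close. It gives the time, the measured TCP pose, the force, the opening and the grip force at its end, in the units of the state.
- monitor.observe(): the state, without advancing time (a new reading comes with each control period).
- grab_frame(name): name is "scene" or "top" or "wrist"; returns the picture (400x640x3 uint8, blue, green, red); there is no depth.
- camera_model(name): a dict with "vfov" (degrees; the focal length in pixels is half the picture's height over the tangent of half this angle, whatever the lens; pixels are square), "cx", "cy" (the principal point, pixels), "R" (3x3) and "t" (3): a world point X has camera coordinates R X + t; the wrist camera has in their place "T_tool_cam" (4x4, takes a point from camera to tool coordinates, whose origin is the TCP and whose axes are the flange's). Camera axes: x right, y down, z forward; pixel columns grow to the right and rows downward; lengths in m; the calibration is good to about 2 mm. The wrist camera is an equidistant fisheye: a pixel r from the principal point sees the ray r / f radians off the axis. A picture is of the moment at which its call begins: read the wrist's pose just before it. camera_model takes no time and is no camera call.
- bot.job_done(): hands the job in; it is judged then, once.
The state is a dict: "clock": time; "qpos": joint angles; "qd": joint speeds; "joint_efforts": joint torques, N m; "position": TCP position; "tool_rot": TCP orientation; "force": force on the tool from outside, world axes, zero at the start; "moment": the same for the moment, N m; "grip_width": finger opening in m; "finger_force": force on a finger pad.
Only numpy, scipy, OpenCV 4.12 (cv2) and the standard library are available. Lean on these libraries where they do the work, as an engineer would, in place of code of your own. Each camera call takes 0.05 s, during which the arm holds its last target. There are 200 camera calls.

### The job

Stand the aluminium manifold block on one of its ported ends in the quick-release vise, resting on the bed about midway across the jaws, with a broad face towards the tall fixed jaw, and let go of it. Then squeeze the release lever against its hand post, slide the moving jaw up until it holds the block against the fixed jaw, let the lever go, and crank the screw clockwise (seen from the crank's end) until the block is clamped tight.

Things in the scene. Friction and masses are not known exactly. Their poses are not given: they have to be found in the camera images.
- block: bare aluminium manifold block, 90 x 64 x 34 mm, 0.45 kg, lying flat on the bench left of the vise at the start. Origin at the centre of the broad face then underneath. x along the 90 mm length (the ported 64 x 34 mm ends face +x and -x), y along the 64 mm width, z through the 34 mm thickness. Either ported end may go down, either broad face may meet the fixed jaw
- block_centre (a point): centre of the block's volume, 17 mm along the block's z from its origin, with the block's axes. It is 45 mm above the surface on which the block stands on end
- vise: grey bench vise on a sole plate 150 x 205 mm, bolted down. Origin at bench height under the middle of its bed; x across the jaws, y along the slide from the crank end to the fixed jaw, z up. Bed: two level steel ways, top at z = 72 mm, at x = 17 to 41 mm on either side, the screw lower down between them. Screw bearing at the crank end: 80 mm high, y = -85 to -110 mm
- fixed_jaw: the vise's tall fixed jaw: steel face plate 90 mm wide, its top 88 mm above the bed (160 mm above the bench), casting behind it 42 mm deep. Origin in the middle of the face's foot at bed height, 55 mm along the vise's y from the vise's origin; axes as the vise's, the face looks to -y
- vise_jaw (a joint): slide of the moving jaw (90 mm wide, 34 mm thick, top 112 mm above the bench, 8 mm rubber liner on its face that gives 2 to 3 mm): opening between the jaw faces in m, 0.064 to 0.086 at the start. A half-nut locks the jaw to the screw unless the lever is squeezed; then it slides with about 3 N of friction. On release the nut drops into the thread, which may shift the jaw up to 2.5 mm
- vise_lever (a joint): release lever, rad: -0.095 at rest with the half-nut in the thread (up to 0 while ridge meets ridge), +0.035 squeezed home, nut clear of the thread. It takes 8 to 10 N at its black grip and springs back when let go
- release_grip (a point): point in the middle of the moving jaw, 140 mm above the bench, between two black upright paddles 24 mm wide in y, 123 to 159 mm above the bench: the fixed hand post, outer face 18 mm to the vise's -x, and the lever, outer face 31 mm to +x at rest, 18 mm squeezed. Pinch both from above along the vise's x, centred here, and hold the pinch while moving along the vise's y
- vise_crank (a joint): crank angle, rad. 0: handle level with the screw, to the vise's -x; pi/2: handle on top; pi: level, to +x. Growing = clockwise seen from the crank end = tightening, 14 mm of jaw travel a turn. Starts at -0.2 to 0.7. Takes about 5 N at the handle, 10 to 15 N when tight; stays where it is left. From light contact a third to half a turn makes it tight
- crank_handle (a point): middle of the crank's freely spinning black handle: a level rod 19 mm thick and 52 mm long, parallel to the vise's y, 42 mm from the screw's axis. Grip it from above along the vise's x and carry it round its circle
- crank_centre (a point): centre of the circle of the handle's middle: on the screw's axis, 58 mm above the bench, 150 mm to the vise's -y from the vise's origin
Things that resemble listed ones, but are neither listed nor needed, are in the scene too. Leave any purple look-alike of the block alone.

How it is judged:
On the way, in this order (a step that is already met when the one before it is completed fails the run):
1. the block stands on end on the vise's bed between the open jaws, let go (angle between the x axis of block and the z axis of vise, either way round below 0.08 rad and angle between the z axis of block and the y axis of vise, either way round below 0.35 rad and z of block_centre in the frame of vise between 0.112 and 0.121 m and y of block_centre in the frame of vise below 0.055 m and x of block_centre in the frame of vise between -0.018 and 0.018 m and value of joint vise_jaw above 0.045 m and contact force between block and the fingers below 0.2 N), for 0.2 s.
2. with the lever squeezed, the moving jaw is slid up to the block (opening within 4 mm of the block's thickness) (value of joint vise_lever above 0.01 rad and value of joint vise_jaw below 0.038 m), for 0.1 s.
At the end, for the whole second after the job is handed in: The block stands on a ported end on the vise's bed (upright and square to the jaws within about 3 degrees, seated within 4 mm, centred across the jaws within 20 mm), the lever is released, and the block is clamped against the fixed jaw with more than 40 N, at rest (angle between the x axis of block and the z axis of vise, either way round below 0.06 rad and angle between the z axis of block and the y axis of vise, either way round below 0.06 rad and z of block_centre in the frame of vise between 0.112 and 0.121 m and x of block_centre in the frame of vise between -0.02 and 0.02 m and contact force between block and fixed_jaw above 40 N and value of joint vise_lever below 0 rad and linear speed of block below 0.01 m/s); the robot touches nothing.
It also fails if it takes over 67 s, if anything falls off the work surface, if the arm or the gripper's body presses on something with over 40 N, if the wrist force passes 120 N, or if a joint passes its speed limit or range.

## Working session

There is one attempt and no reset: what is moved stays moved. The work goes in short steps, Python scripts to look and compute and a tool call to move; the robot and the scene stay as the last step left them, time stands still between calls to the robot, and variables do not carry over. Pictures are saved under pics/ and viewed, at most 10 in all, crops included, and the job is handed in when it is done.

Besides the shell and the picture viewer there is one more tool, called after "Request:" as a command line: name --pt "numbers of a row" for each row, then --argument value for the rest. move_arm: Moves the arm, as the interface text tells. Its arguments: {"type":"object","properties":{"moves":{"type":"array","items":{"type":"array","items":{"type":"number"}}},"gripper":{"type":"number"},"newtons":{"type":"number"}},"required":["moves"]}

```bash
mkdir -p pics; python3 - <<'E'
from workcell import monitor, grab_frame, camera_model, bot
import cv2
for n in("scene","top"):
    s=monitor.observe(); cv2.imwrite(f"pics/{n}0.png",grab_frame(n))
    print(n,{k:(v.tolist() if hasattr(v,'tolist') else v) for k,v in camera_model(n).items()})
print(camera_model("wrist")); print(s)
cv2.imwrite("pics/wrist0.png",grab_frame("wrist"))
E
```

```text
scene {'vfov': 43.22103528889728, 'cx': 318.2556195530248, 'cy': 191.1418899585826, 'R': [[-0.35799365850752374, -0.9337014741941859, 0.0064882629418670755], [-0.8118781745552097, 0.30783776746487557, -0.4960743277001353], [0.46118799870475663, -0.18285914253830898, -0.8682558170498232]], 't': [0.2709658622932358, 0.44941336387536385, 1.14473684628368]}
top {'vfov': 56.21857105808797, 'cx': 317.2725872676296, 'cy': 203.43714131455872, 'R': [[0.024166045163387915, -0.9995759638059136, 0.01624484049289444], [-0.997522151371117, -0.025183986187455543, -0.06569112850034167], [0.06607238292281761, -0.01461709345897955, -0.9977077632221331]], 't': [0.062022394650405654, 0.5336894378007987, 1.2271175846788582]}
{'vfov': 65.70646984690485, 'cx': 320.048385256344, 'cy': 204.41380322339253, 'T_tool_cam': array([[-1.50111286e-03, -9.49907444e-01, -3.12527749e-01,
         7.94047651e-02],
       [ 9.99998792e-01, -1.55172834e-03, -8.67531090e-05,
         1.58230042e-03],
       [-4.02550740e-04, -3.12527502e-01,  9.49908626e-01,
        -1.28677552e-01],
       [ 0.00000000e+00,  0.00000000e+00,  0.00000000e+00,
         1.00000000e+00]])}
{'clock': 0.05, 'qpos': array([ 1.26080044,  0.52203583, -0.03627736,  1.59995004,  0.02115603,
        1.02106305, -0.11282064]), 'qd': array([ 1.90693747e-04,  6.63141358e-04, -9.35625550e-04,  5.37024351e-05,
       -1.19559728e-05, -1.25485700e-03,  3.56809748e-03]), 'joint_efforts': array([ 5.10613405e-03, -9.29416466e+01,  1.98666126e+00, -3.70969427e+01,
        1.81666139e-02,  5.22233517e-03, -2.70519274e-05]), 'position': array([ 0.14832462, -0.60685207,  0.24473342]), 'tool_rot': array([-3.14052138e+00,  6.11817696e-05,  2.39697877e-01]), 'force': array([-0.63934205,  0.90323677,  0.27860466]), 'moment': array([-0.01797644,  0.02343756,  0.02527874]), 'finger_force': 0.0, 'grip_width': 0.08552028792107051}
```

View pics/scene0.png

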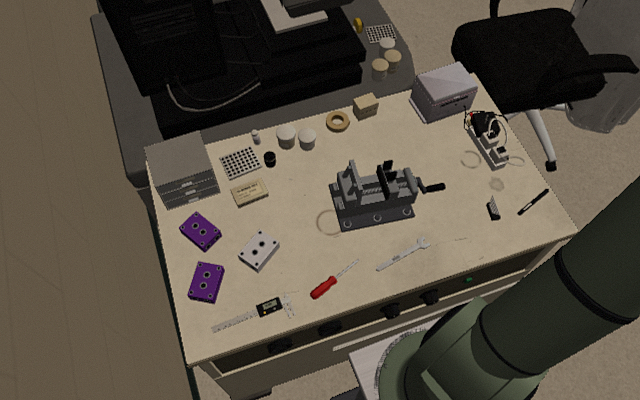

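View pics/top0.png

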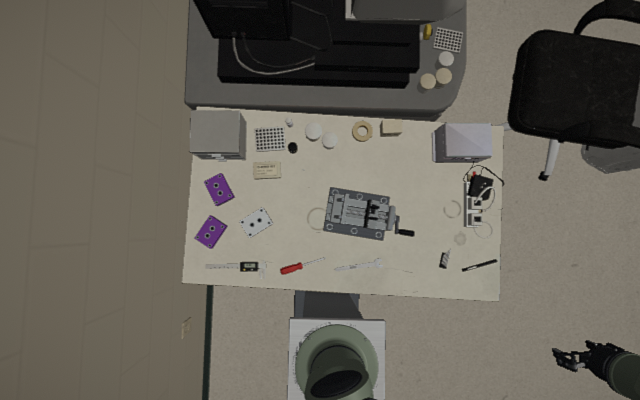

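The scene view shows the block at about (259,250), two purple look-alikes, and the vise at about (373,195) with its crank at (430,187). In the top view the block is at (256,222), the sole plate runs about (328,187)–(388,240), and the crank handle is at (405,233). The vise's y axis points to image left (world +y).

```bash
cat > h.py <<'E'
import numpy as np, cv2
from workcell import monitor, grab_frame, camera_model
from scipy.spatial.transform import Rotation as Ro
def ray(name,px,st=None):
    c=camera_model(name); f=200/np.tan(np.radians(c["vfov"])/2)
    d=np.array([px[0]-c["cx"],px[1]-c["cy"]],float)
    if name!="wrist":
        R=np.array(c["R"]); v=np.array([*(d/f),1]); return -R.T@np.array(c["t"]), R.T@v
    r=np.hypot(*d); th=r/f; v=np.array([*(d/max(r,1e-9)*np.sin(th)),np.cos(th)])
    T=np.array(c["T_tool_cam"]); Rt=Ro.from_euler("xyz",st["tool_rot"]).as_matrix()
    return np.array(st["position"])+Rt@T[:3,3], Rt@T[:3,:3]@v
def onz(name,px,z,st=None):
    o,d=ray(name,px,st); return o+d*(z-o[2])/d[2]
def proj(name,X,st=None):
    c=camera_model(name); f=200/np.tan(np.radians(c["vfov"])/2)
    if name!="wrist":
        p=np.array(c["R"])@X+c["t"]; return np.array([c["cx"],c["cy"]])+f*p[:2]/p[2]
    T=np.array(c["T_tool_cam"]); Rt=Ro.from_euler("xyz",st["tool_rot"]).as_matrix()
    p=T[:3,:3].T@(Rt.T@(np.asarray(X)-st["position"])-T[:3,3]); r=np.hypot(*p[:2])
    return np.array([c["cx"],c["cy"]])+f*np.arctan2(r,p[2])*p[:2]/r
E
python3 - <<'E'
from h import *
im=cv2.imread("pics/top0.png"); hsv=cv2.cvtColor(im,cv2.COLOR_BGR2HSV)
print(hsv[215,256],hsv[250,300],hsv[222,250])
m=((hsv[...,1]<30)&(hsv[...,2]>140)).astype(np.uint8)*255
m[:195]=0;m[250:]=0;m[:,:235]=0;m[:,280:]=0
m=cv2.morphologyEx(m,cv2.MORPH_CLOSE,np.ones((5,5)))
c=max(cv2.findContours(m,0,2)[0],key=cv2.contourArea); r=cv2.minAreaRect(c); print(r)
b=np.array([onz("top",p,.034) for p in cv2.boxPoints(r)]); print(b.round(3), b.mean(0))
for p in [(332,187),(391,195),(383,240),(323,232)]: print(p,onz("top",p,.01).round(3))
print(onz("top",(405,233),.06).round(3))
cv2.imwrite("pics/c0.png",cv2.resize(im[170:260,220:430],None,fx=3.8,fy=3.8,interpolation=2))
E
```

```text
[ 45   3 160] [ 22  28 162] [ 60   3 152]
((257.0, 222.0), (54.0, 44.0), 90.0)
[[0.552 0.345 0.034]
 [0.555 0.201 0.034]
 [0.38  0.196 0.034]
 [0.376 0.338 0.034]] [0.46573329 0.27026903 0.034     ]
(332, 187) [0.589 0.027 0.01 ]
(391, 195) [ 0.567 -0.172  0.01 ]
(383, 240) [ 0.416 -0.147  0.01 ]
(323, 232) [0.438 0.054 0.01 ]
[ 0.441 -0.207  0.06 ]
```

View pics/c0.png

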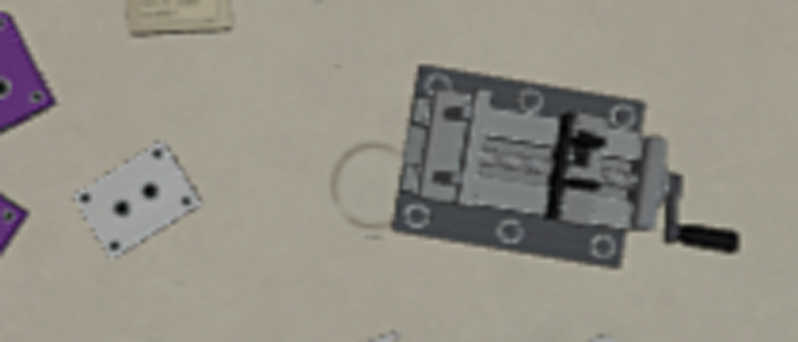

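The crop shows the block's top corners at about (160,142), (200,203), (117,256), (72,197), and the sole plate's corners at (420,66), (645,102), (620,268), (392,230). The moving jaw's black liner is at x≈560 and the handle runs from (680,232) to (738,240).

```bash
python3 - <<'E'
from h import *
g=lambda p:(p[0]/3.8+220-.4,p[1]/3.8+170-.4)
B=np.array([onz("top",g(p),.034)[:2] for p in [(160,142),(200,203),(117,256),(72,197)]])
print(B.round(3),B.mean(0)); d=B[0]+B[1]-B[2]-B[3]; print("yaw long",np.arctan2(d[1],d[0]),np.linalg.norm(d)/2, np.linalg.norm(B[0]+B[3]-B[1]-B[2])/2)
V=np.array([onz("top",g(p),.012)[:2] for p in [(420,66),(645,102),(620,268),(392,230)]])
print(V.round(3),V.mean(0)); d=V[0]+V[3]-V[1]-V[2]; print("vise y dir",np.arctan2(d[1],d[0]),np.linalg.norm(d)/2,np.linalg.norm(V[0]+V[1]-V[2]-V[3])/2)
print(onz("top",g((709,237)),.06), onz("top",g((580,160)),.15))
E
```

```text
[[0.515 0.257]
 [0.463 0.221]
 [0.416 0.29 ]
 [0.466 0.33 ]] [0.46496027 0.27443516]
yaw long -0.9793654211846493 0.08611191734502883 0.06325453525602756
[[ 0.589  0.033]
 [ 0.562 -0.166]
 [ 0.416 -0.146]
 [ 0.444  0.055]] [ 0.50253995 -0.05577301]
vise y dir 1.433735167465519 0.20160931745698216 0.14696213776743305
[ 0.44474872 -0.21122067  0.06      ] [ 0.50270905 -0.08664467  0.15      ]
```

Request:
move_arm --pt "30 40 10 0.1" --pt "60 86 20 0.2" --pt "90 130 30 0.3" --pt "120 172 40 0.4" --pt "150 215 50 0.5" --pt "180 260 60 0.6" --pt "210 305 75 0.7" --pt "240 350 85 0.8" --pt "275 400 95 0.9" --pt "310 450 105 1.0" --pt "335 490 115 1.1" --pt "352 517 115 1.19" --gripper 1

```text
clock: 1.65
position: [0.5014, -0.088, 0.3608]
tool_rot: [3.141, -0.0, 1.435]
force: [0.4, -0.1, 0.3]
grip_width: 0.0852
finger_force: 0.0
```

```bash
cat > snap.py <<'E'
import sys,json
from h import *
n=sys.argv[1]; st=monitor.observe(); im=grab_frame("wrist"); cv2.imwrite(f"pics/{n}.png",im)
json.dump({k:np.asarray(st[k]).tolist() for k in st},open(f"pics/{n}.json","w")); print(st["clock"],np.round(st["position"],4),np.round(st["tool_rot"],3),np.round(st["qpos"],2),np.round(st["qd"],2))
E
python3 snap.py w1; python3 snap.py w1b
```

```text
1.65 [ 0.5014 -0.088   0.3608] [ 3.141 -0.     1.435] [ 0.51  0.26 -0.57  1.72  0.15  1.2  -0.23] [-0.32  0.2  -0.21 -0.19  0.16  0.07  0.14]
1.7 [ 0.5026 -0.0848  0.3605] [ 3.141e+00 -2.000e-03  1.442e+00] [ 0.51  0.26 -0.57  1.72  0.15  1.2  -0.23] [ 0.04 -0.02  0.03  0.04 -0.03 -0.01 -0.02]
```

View pics/w1b.png

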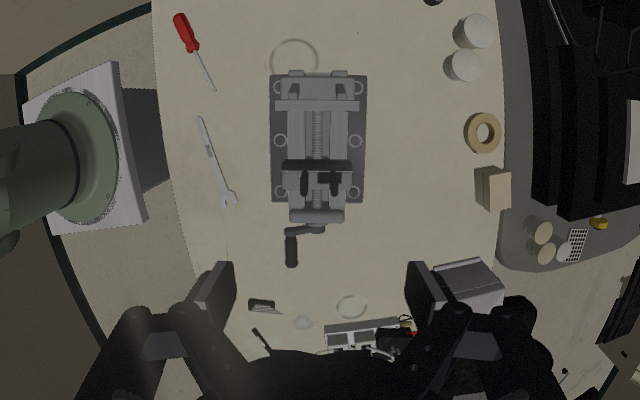

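The wrist view over the vise shows the sole at (270,75)–(366,203), the fixed jaw at y≈105, the liner at y≈163, the paddles at (305,182) and (335,182), and the handle at (291,250).

```bash
python3 - <<'E'
import cv2
im=cv2.imread("pics/w1b.png")[65:275,255:380]; im=cv2.convertScaleAbs(im,alpha=1.7)
cv2.imwrite("pics/c1.png",cv2.resize(cv2.rotate(im,cv2.ROTATE_90_CLOCKWISE),None,fx=3.8,fy=3.8,interpolation=2))
E
```

```text
(no output)
```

View pics/c1.png

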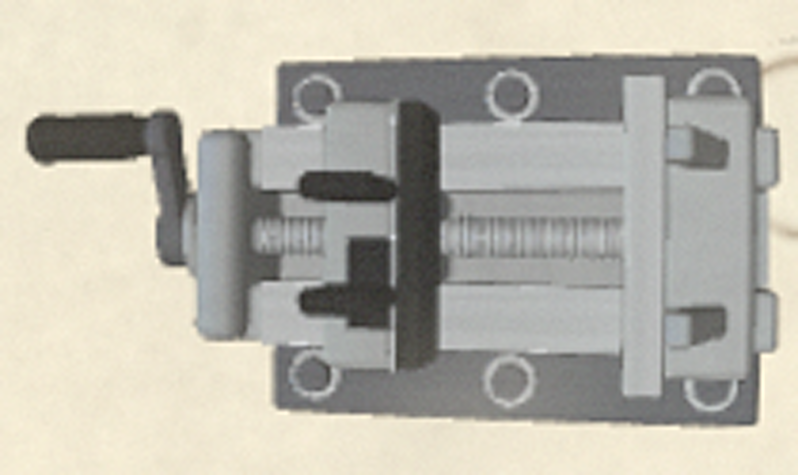

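The enlarged vise crop shows the sole corners at (278,62), (758,55), (756,425), (275,410), the fixed jaw plate's edge at x≈622 (y 75–396), the liner's front edge at x≈438, the paddles at (348,186) and (348,300), and the handle from (30,138) to (150,138).

```bash
cat > meas.py <<'E'
from h import *
import json
st=json.load(open("pics/w1b.json"))
g=lambda x,y:(255+(y+.5)/3.8-.5, 65+209-((x+.5)/3.8-.5))
P=lambda x,y,z:onz("wrist",g(x,y),z,st)[:2]
a=P(622,75,.16);b=P(622,396,.16); print("jaw",a.round(4),b.round(4),"w",np.linalg.norm(a-b),"yaw",np.arctan2(*(b-a)[::-1]))
S=np.array([P(278,62,.012),P(758,55,.012),P(756,425,.012),P(275,410,.012)])
d=S[1]+S[2]-S[0]-S[3]; print("sole",S.round(4).tolist(),S.mean(0),"yaw",np.arctan2(d[1],d[0])-np.pi/2,np.linalg.norm(d)/2,np.linalg.norm(S[2]+S[3]-S[0]-S[1])/2)
yaw=np.arctan2(d[1],d[0])-np.pi/2
R=np.array([[np.cos(yaw),-np.sin(yaw)],[np.sin(yaw),np.cos(yaw)]])
O=(a+b)/2-R@[0,.055]; print("origin",O)
V=lambda p:R.T@(p-O)
print("solecentre in vise",V(S.mean(0)),"cam",V(ray("wrist",(0,0),st)[0][:2]))
print("liner", V(P(438,120,.112)),V(P(438,350,.112)),"jaw back",V(P(325,120,.112)))
print("post",V(P(348,186,.159)),"lever",V(P(345,300,.159)))
print("handle",V(P(30,138,.06)),V(P(150,138,.06)),"crankplate",V(P(170,110,.06)))
print("bearing",V(P(198,235,.08)),V(P(250,235,.08)))
E
python3 meas.py
```

```text
jaw [ 0.4645 -0.0048] [ 0.5527 -0.0165] w 0.08899901978714807 yaw -0.13223773278972106
sole [[0.4141, -0.1464], [0.4429, 0.0528], [0.5892, 0.0326], [0.5618, -0.1672]] [ 0.50199543 -0.05707145] yaw -0.13971865537004935 0.20144920081374756 0.14842249943506347
origin [ 0.50093903 -0.06512289]
solecentre in vise [-7.51752428e-05  8.12010531e-03] cam [0.00306944 0.05903882]
liner [-0.0375006  -0.00604157] [ 0.03729079 -0.00541907] jaw back [-0.038168   -0.04423422]
post [-0.01367996 -0.02433855] lever [ 0.01933398 -0.02493461]
handle [-0.04006214 -0.18582573] [-0.03850298 -0.13069761] crankplate [-0.04947977 -0.12219132]
bearing [ 0.0002507  -0.10179011] [ 0.00012948 -0.08125624]
```

Request:
move_arm --pt "-10 55 -20 0.12" --pt "-15 110 -40 0.24" --pt "-20 165 -60 0.36" --pt "-25 220 -80 0.48" --pt "-30 270 -90 0.6" --pt "-35 310 -95 0.7" --pt "-40 330 -100 0.72" --pt "-40 330 -100 0.72"

```text
clock: 2.75
position: [0.4598, 0.2404, 0.2598]
tool_rot: [-3.141, -0.0, 2.151]
force: [-0.1, -1.6, 0.4]
grip_width: 0.0854
finger_force: 0.0
```

```bash
python3 snap.py w2; python3 - <<'E'
import cv2
im=cv2.imread("pics/w2.png"); cv2.imwrite("pics/c2.png",cv2.convertScaleAbs(im,alpha=1.2))
E
```

```text
2.75 [0.4598 0.2404 0.2598] [-3.141 -0.     2.151] [ 0.01  0.43 -0.8   1.83  0.36  1.03 -0.35] [ 0.04 -0.02  0.02 -0.   -0.    0.01  0.02]
```

View pics/c2.png

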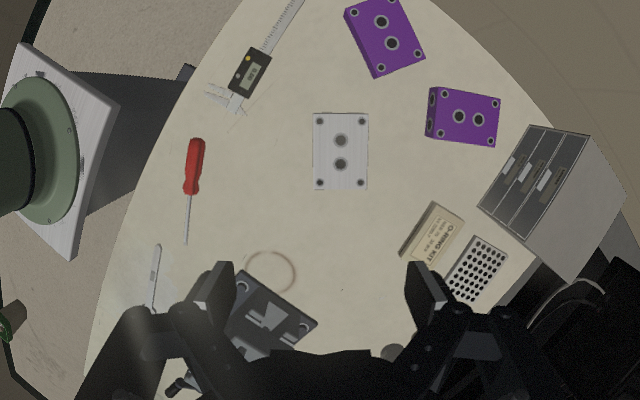

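The wrist view shows the silver block with its top corners at about (313,113), (368,113), (368,190), (313,190). The purple ones lie at (385,38) and (463,117).

```bash
python3 - <<'E'
from h import *
import json
st=json.load(open("pics/w2.json")); im=cv2.imread("pics/w2.png")
hsv=cv2.cvtColor(im,cv2.COLOR_BGR2HSV)
m=((hsv[...,1]<22)).astype(np.uint8)*255
M=np.zeros_like(m);M[98:205,298:384]=m[98:205,298:384]
M=cv2.morphologyEx(cv2.morphologyEx(M,cv2.MORPH_OPEN,np.ones((3,3))),cv2.MORPH_CLOSE,np.ones((9,9)))
c=max(cv2.findContours(M,0,2)[0],key=cv2.contourArea); print(cv2.boundingRect(c),cv2.contourArea(c))
q=np.array([onz("wrist",p,.034,st)[:2] for p in c[:,0]])*1000
r=cv2.minAreaRect(q.astype(np.float32)); print(r)
B=np.array([onz("wrist",p,.034,st)[:2] for p in [(313,113),(367.5,113),(368.5,190),(313,190)]])
print(B.round(4).tolist(),B.mean(0)); d=B[0]+B[1]-B[2]-B[3]; print(np.arctan2(d[1],d[0]),np.linalg.norm(d)/2,np.linalg.norm(B[0]+B[3]-B[1]-B[2])/2)
E
```

```text
(313, 113, 56, 77) 4046.5
((463.47015380859375, 274.3896484375), (63.3570556640625, 89.8988037109375), 33.156166076660156)
[[0.413, 0.2945], [0.4644, 0.329], [0.5177, 0.2548], [0.4622, 0.2184]] [0.46431542 0.27417343]
2.169557961385045 0.0909436032459186 0.06414555254283066
```

Request:
move_arm --pt "10 5 -50 0" --pt "20 9 -100 0" --pt "20 9 -150 0" --pt "20 9 -190 0" --pt "20 9 -220 0" --pt "20 9 -238 0" --pt "20 9 -243 0" --pt "20 9 -243 0"

```text
clock: 3.8
position: [0.4809, 0.2488, 0.0179]
tool_rot: [3.141, 0.0, 2.149]
force: [0.2, 0.8, -0.1]
grip_width: 0.0854
finger_force: 0.0
```

Request:
move_arm --pt "0 0 0 0" --pt "0 0 0 0" --pt "0 0 0 0" --pt "0 0 0 0" --pt "0 0 0 0" --gripper 0 --newtons 20

```text
clock: 4.42
position: [0.481, 0.2491, 0.0183]
tool_rot: [3.14, 0.0, 2.149]
force: [-0.5, -0.9, 6.9]
grip_width: 0.0638
finger_force: 21.0
```

Request:
move_arm --pt "-2 3 10 0" --pt "-4 7 19 0" --pt "-8 12 27 0" --pt "-11 18 35 0" --pt "-16 24 41 0" --pt "-20 31 47 0" --pt "-20 31 47 0"

```text
clock: 5.3
position: [0.4602, 0.2807, 0.0647]
tool_rot: [3.141, -0.0, 2.151]
force: [-0.3, 0.2, -3.9]
grip_width: 0.0634
finger_force: 24.0
```

```bash
python3 snap.py w3; python3 - <<'E'
import cv2
from h import *
a=cv2.resize(cv2.imread("pics/w3.png")[180:400,180:480],(540,396)); s=cv2.resize(grab_frame("scene")[200:310,180:330],(540,396)); 
cv2.imwrite("pics/c3.png",cv2.resize(cv2.hconcat([a,s]),(800,293)))
E
```

```text
5.3 [0.4602 0.2807 0.0647] [ 3.141 -0.     2.151] [-0.22  0.72 -0.61  1.93  0.64  0.69 -0.64] [ 0.01  0.01  0.02  0.01  0.01 -0.    0.  ]
```

View pics/c3.png

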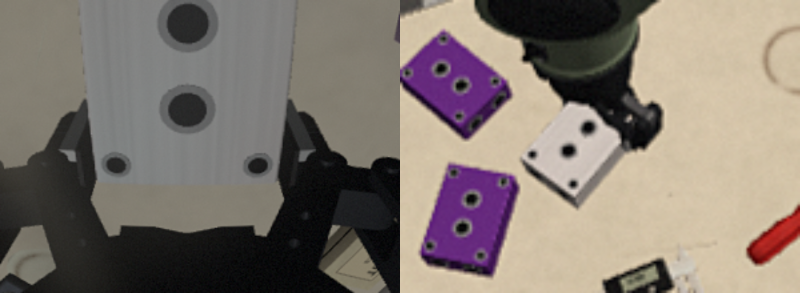

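The pads hold the block level, so their friction stops it swinging down. I'll put it back and regrip with just a small corner patch, so gravity can turn it.

Request:
move_arm --pt "10 -15 -12 0" --pt "20 -31 -25 0" --pt "20 -31 -38 0" --pt "20 -31 -46 0" --pt "20 -31 -47 0" --pt "20 -31 -47 0"

```text
clock: 6.15
position: [0.4802, 0.249, 0.017]
tool_rot: [-3.141, 0.0, 2.15]
force: [-1.0, -2.0, -2.5]
grip_width: 0.0637
finger_force: 25.4
```

Request:
move_arm --pt "0 0 0 0" --pt "0 0 0 0" --pt "0 0 10 0" --pt "6 -9 20 0" --pt "6 -9 20 0" --gripper 1

```text
clock: 6.78
position: [0.4877, 0.2389, 0.0383]
tool_rot: [3.14, 0.001, 2.148]
force: [-0.3, -0.3, 0.0]
grip_width: 0.0855
finger_force: 0.0
```

Request:
move_arm --pt "0 0 0 0" --pt "0 0 0 0" --pt "0 0 0 0" --pt "0 0 0 0" --pt "0 0 0 0" --gripper 0 --newtons 20

```text
clock: 7.4
position: [0.4863, 0.2398, 0.0374]
tool_rot: [-3.141, 0.001, 2.15]
force: [-0.6, -3.9, 10.4]
grip_width: 0.0629
finger_force: 19.6
```

Request:
move_arm --pt "-2 3 10 0" --pt "-4 7 20 0" --pt "-8 12 28 0" --pt "-11 18 35 0" --pt "-11 18 35 0"

```text
clock: 8.02
position: [0.4753, 0.2587, 0.0729]
tool_rot: [3.141, -0.0, 2.151]
force: [-0.9, -0.3, -4.3]
grip_width: 0.0627
finger_force: 22.9
```

```bash
python3 snap.py w4; python3 - <<'E'
import cv2
from h import *
a=cv2.resize(cv2.imread("pics/w4.png")[180:400,180:480],(540,396)); s=cv2.resize(grab_frame("scene")[200:310,180:330],(540,396)); 
cv2.imwrite("pics/c4.png",cv2.resize(cv2.hconcat([a,s]),(800,293)))
E
```

```text
8.025 [0.4753 0.2587 0.0729] [ 3.141 -0.     2.151] [-0.16  0.71 -0.62  1.92  0.63  0.71 -0.58] [ 0.01  0.01  0.02  0.    0.01 -0.01  0.  ]
```

View pics/c4.png

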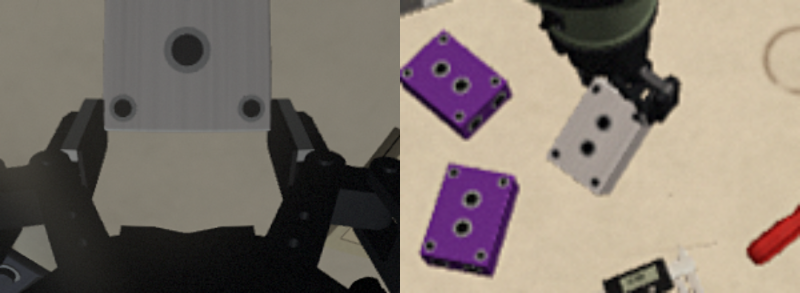

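The block now shows tilted and darker in both views. I'll measure the tilt from its edge columns, using the known 64 mm width for depth.

```bash
cat > tilt.py <<'E'
import sys,json
from h import *
def tilt(n,verbose=1):
    st=json.load(open(f"pics/{n}.json")); im=cv2.imread(f"pics/{n}.png")
    hsv=cv2.cvtColor(im,cv2.COLOR_BGR2HSV)
    m=(hsv[...,1]<20)&(hsv[...,2]>60); m=m.astype(np.uint8)
    m=cv2.morphologyEx(cv2.morphologyEx(m,cv2.MORPH_OPEN,np.ones((3,3))),cv2.MORPH_CLOSE,np.ones((15,15)))
    k,l,s,c=cv2.connectedComponentsWithStats(m); 
    i=l[195,320] or l[170,320] or l[220,320]; print("box",s[i])
    Rt=Ro.from_euler("xyz",st["tool_rot"]).as_matrix(); out=[]
    for r in range(s[i][1]+2,s[i][1]+s[i][3]-2,4):
        cs=np.where(l[r]==i)[0]
        o,d1=ray("wrist",(cs[0]-.5,r),st); _,d2=ray("wrist",(cs[-1]+.5,r),st)
        d1,d2=Rt.T@d1,Rt.T@d2  # tool frame
        d1/=d1[2];d2/=d2[2]; t=64/abs(d2[1]-d1[1]); oo=Rt.T@(o-np.array(st["position"]))*1000
        p=oo+t*(d1+d2)/2; out.append([r,cs[0],cs[-1],*p.round(1)])
    out=np.array(out); print(out[::3].tolist())
    a=np.polyfit(out[2:-2,3],out[2:-2,5],1); print("slope deg",np.degrees(np.arctan(a[0])))
tilt(sys.argv[1])
E
python3 tilt.py w4
```

```text
box [  257   110   126   169 19982]
[[112.0, 263.0, 377.0, 76.3, -1.4, 44.3], [124.0, 262.0, 378.0, 69.7, -1.4, 40.4], [136.0, 262.0, 379.0, 63.3, -1.2, 37.9], [148.0, 261.0, 379.0, 57.0, -1.5, 35.3], [160.0, 260.0, 380.0, 51.2, -1.5, 31.2], [172.0, 260.0, 380.0, 45.0, -1.5, 29.7], [184.0, 259.0, 381.0, 39.5, -1.5, 25.4], [196.0, 258.0, 382.0, 34.3, -1.5, 21.2], [208.0, 258.0, 382.0, 28.5, -1.5, 19.3], [220.0, 258.0, 382.0, 22.7, -1.5, 17.2], [232.0, 258.0, 382.0, 16.9, -1.5, 15.0], [244.0, 257.0, 382.0, 11.8, -1.8, 11.5], [256.0, 258.0, 382.0, 5.6, -1.5, 10.2], [268.0, 258.0, 382.0, -0.0, -1.6, 7.5]]
slope deg 26.071060115487015
```

Request:
move_arm --pt "-5 7 7 0" --pt "-10 15 13 0" --pt "-14 21 16 0" --pt "-17 26 19 0" --pt "-21 33 21 0" --pt "-25 39 22 0" --pt "-25 39 22 0"

```text
clock: 9.0
position: [0.4501, 0.2975, 0.0943]
tool_rot: [3.141, -0.0, 2.151]
force: [0.6, -0.4, -3.8]
grip_width: 0.0624
finger_force: 23.2
```

```bash
python3 snap.py w5;python3 tilt.py w5
```

```text
9.0 [0.4501 0.2975 0.0943] [ 3.141 -0.     2.151] [-0.23  0.68 -0.65  1.92  0.59  0.74 -0.64] [0.01 0.   0.01 0.   0.   0.   0.01]
box [  258   111   144   169 18892]
[[113.0, 388.0, 396.0, 39.1, 493.8, 1992.3], [125.0, 265.0, 396.0, 70.5, 3.8, 20.5], [137.0, 264.0, 376.0, 62.0, -1.5, 45.4], [149.0, 263.0, 377.0, 55.7, -1.5, 41.0], [161.0, 262.0, 378.0, 49.7, -1.5, 36.7], [173.0, 262.0, 378.0, 43.3, -1.5, 35.1], [185.0, 261.0, 379.0, 37.6, -1.5, 30.6], [197.0, 260.0, 379.0, 31.9, -1.8, 27.4], [209.0, 260.0, 380.0, 26.2, -1.5, 24.1], [221.0, 259.0, 380.0, 20.7, -1.8, 20.7], [233.0, 259.0, 381.0, 15.4, -1.5, 17.2], [245.0, 258.0, 381.0, 10.2, -1.8, 13.6], [257.0, 258.0, 382.0, 5.1, -1.6, 9.9], [269.0, 258.0, 382.0, -0.5, -1.6, 7.3]]
slope deg 25.273634787994418
```

Request:
move_arm --pt "0 0 55 0" --pt "0 0 85 0" --pt "0 0 100 0" --pt "0 0 90 0" --pt "0 0 65 0" --pt "0 0 10 0" --pt "0 0 65 0" --pt "0 0 90 0" --pt "0 0 100 0" --pt "0 0 100 0"

```text
clock: 10.3
position: [0.4503, 0.2965, 0.1933]
tool_rot: [-3.141, 0.0, 2.15]
force: [0.1, 0.7, -4.1]
grip_width: 0.0619
finger_force: 29.4
```

```bash
sed -i 's/out\[2:-2,3\],out\[2:-2,5\],1/out[len(out)\/\/3:-2,3],out[len(out)\/\/3:-2,5],1/' tilt.py; python3 snap.py w6;python3 tilt.py w6
```

```text
10.3 [0.4503 0.2965 0.1933] [-3.141  0.     2.15 ] [-0.15  0.54 -0.75  1.85  0.46  0.93 -0.53] [-0.    0.01  0.01  0.01  0.   -0.01 -0.  ]
box [  230   153   152   149 16595]
[[155.0, 278.0, 360.0, 41.6, -2.2, 106.7], [167.0, 276.0, 372.0, 39.4, 1.2, 70.5], [179.0, 274.0, 374.0, 33.7, 1.1, 60.6], [191.0, 271.0, 375.0, 28.4, 0.4, 51.3], [203.0, 269.0, 376.0, 23.1, 0.0, 44.1], [215.0, 267.0, 377.0, 18.1, -0.3, 37.1], [227.0, 265.0, 378.0, 13.4, -0.7, 30.3], [239.0, 263.0, 379.0, 9.0, -1.0, 23.7], [251.0, 261.0, 380.0, 4.9, -1.3, 17.2], [263.0, 241.0, 380.0, 10.8, -6.1, -6.7], [275.0, 235.0, 381.0, 9.4, -7.0, -15.1], [287.0, 231.0, 379.0, 5.8, -8.3, -19.3], [299.0, 233.0, 373.0, -3.2, -9.6, -15.6]]
slope deg 72.40855610109439
```

Request:
move_arm --pt "0 0 -10 0" --pt "0 0 -35 0" --pt "0 0 -85 0" --pt "0 0 -30 0" --pt "0 0 0 0" --pt "0 0 8 0" --pt "0 0 0 0" --pt "0 0 -30 0" --pt "0 0 -85 0" --pt "0 0 -30 0" --pt "0 0 0 0" --pt "0 0 0 0"

```text
clock: 11.85
position: [0.4506, 0.2969, 0.1939]
tool_rot: [3.141, 0.0, 2.15]
force: [0.7, -0.4, -5.0]
grip_width: 0.0623
finger_force: 29.3
```

```bash
python3 snap.py w7;python3 tilt.py w7
```

```text
11.85 [0.4506 0.2969 0.1939] [3.141 0.    2.15 ] [-0.15  0.55 -0.75  1.85  0.46  0.93 -0.53] [-0.01  0.03  0.02  0.03  0.02 -0.02 -0.01]
box [  230   160   152   145 16336]
[[162.0, 279.0, 365.0, 38.3, 0.0, 94.7], [174.0, 276.0, 371.0, 34.5, 0.9, 71.5], [186.0, 274.0, 372.0, 28.4, 0.5, 63.3], [198.0, 271.0, 374.0, 23.8, 0.1, 51.8], [210.0, 269.0, 376.0, 19.1, -0.0, 42.8], [222.0, 267.0, 377.0, 14.3, -0.3, 35.7], [234.0, 265.0, 378.0, 9.7, -0.7, 28.8], [246.0, 262.0, 379.0, 6.1, -1.3, 20.8], [258.0, 244.0, 380.0, 11.4, -5.4, -2.9], [270.0, 237.0, 380.0, 9.9, -6.9, -11.6], [282.0, 232.0, 380.0, 7.7, -7.8, -18.2], [294.0, 230.0, 376.0, 2.2, -9.3, -19.3]]
slope deg 71.11792189127888
```

Request:
move_arm --pt "5 -8 -40 0" --pt "11 -17 -70 0" --pt "11 -17 -88 0" --pt "11 -17 -94 0" --pt "11 -17 -96 0" --pt "8 -12 -96 0" --pt "5 -7 -95 0" --pt "1 -2 -95 0" --pt "-2 3 -95 0" --pt "-6 9 -96 0" --pt "-9 14 -98 0" --pt "-9 14 -98 0"

```text
clock: 13.4
position: [0.4421, 0.3119, 0.0971]
tool_rot: [3.139, 0.0, 2.15]
force: [2.9, -1.8, 9.4]
grip_width: 0.0618
finger_force: 34.4
```

```bash
python3 snap.py w8;python3 tilt.py w8
```

```text
13.4 [0.4421 0.3119 0.0971] [3.139 0.    2.15 ] [-0.25  0.68 -0.66  1.92  0.6   0.75 -0.68] [ 0.01 -0.    0.01  0.   -0.   -0.    0.  ]
box [  230   161   152   145 16093]
[[163.0, 276.0, 367.0, 39.9, -0.4, 82.2], [175.0, 274.0, 370.0, 34.3, -0.1, 69.3], [187.0, 272.0, 371.0, 28.3, -0.5, 61.2], [199.0, 270.0, 372.0, 22.7, -0.9, 53.4], [211.0, 268.0, 374.0, 18.0, -0.9, 44.2], [223.0, 266.0, 376.0, 13.7, -0.9, 35.5], [235.0, 264.0, 377.0, 9.2, -1.3, 28.6], [247.0, 262.0, 379.0, 5.6, -1.3, 20.6], [259.0, 243.0, 380.0, 11.4, -5.6, -4.0], [271.0, 237.0, 380.0, 9.5, -6.9, -11.8], [283.0, 232.0, 380.0, 7.3, -7.8, -18.4], [295.0, 231.0, 376.0, 1.2, -9.1, -18.7]]
slope deg 73.59688321842506
```

Request:
move_arm --pt "0 0 20 0" --pt "4 -6 60 0" --pt "14 -21 65 0" --pt "30 -46 65 0" --pt "62 -95 65 0" --pt "30 -46 65 0" --pt "14 -21 65 0" --pt "5 -8 65 0" --pt "0 0 65 0" --pt "0 0 65 0"

```text
clock: 14.7
position: [0.4415, 0.3108, 0.1615]
tool_rot: [-3.142, 0.001, 2.15]
force: [1.5, -1.1, -4.0]
grip_width: 0.0607
finger_force: 28.3
```

```bash
python3 snap.py w9;python3 tilt.py w9
```

```text
14.7 [0.4415 0.3108 0.1615] [-3.142e+00  1.000e-03  2.150e+00] [-0.2   0.59 -0.73  1.88  0.5   0.87 -0.6 ] [ 0.02  0.    0.01 -0.    0.   -0.    0.01]
box [  241   219   139   110 11807]
[[221.0, 280.0, 342.0, -34.9, -10.8, 163.2], [233.0, 275.0, 365.0, -7.5, -1.6, 69.8], [245.0, 272.0, 369.0, -8.5, -1.2, 52.3], [257.0, 246.0, 373.0, 7.0, -7.0, 6.4], [269.0, 262.0, 375.0, -8.3, -2.4, 20.8], [281.0, 262.0, 378.0, -11.9, -1.6, 13.8], [293.0, 262.0, 378.0, -17.8, -1.6, 10.6], [305.0, 262.0, 377.0, -24.5, -1.9, 8.5], [317.0, 263.0, 376.0, -32.2, -1.9, 7.4]]
slope deg -5.901988446318874
```

Request:
move_arm --pt "0 0 -30 0" --pt "0 0 -50 0" --pt "0 0 -56 0" --pt "0 0 -58 0" --pt "0 0 -60 0" --pt "0 0 -61 0" --pt "0 0 -62 0"

```text
clock: 15.62
position: [0.4421, 0.3117, 0.1006]
tool_rot: [3.139, -0.0, 2.15]
force: [-1.8, -0.9, 21.5]
grip_width: 0.0602
finger_force: 34.1
```

```bash
python3 snap.py w10;python3 tilt.py w10; python3 - <<'E'
import cv2
from h import *
a=cv2.resize(cv2.imread("pics/w10.png")[180:400,180:480],(540,396)); s=cv2.resize(grab_frame("scene")[180:290,180:330],(540,396)); 
cv2.imwrite("pics/c5.png",cv2.resize(cv2.hconcat([a,s]),(800,293)))
E
```

```text
15.625 [0.4421 0.3117 0.1006] [ 3.139 -0.     2.15 ] [-0.25  0.67 -0.66  1.91  0.59  0.76 -0.67] [-0.01  0.01  0.    0.    0.01 -0.01 -0.01]
box [  246   185   134   132 13845]
[[187.0, 278.0, 363.0, 19.8, -1.1, 92.6], [199.0, 275.0, 365.0, 15.0, -1.5, 77.8], [211.0, 273.0, 367.0, 10.1, -1.5, 66.5], [223.0, 270.0, 370.0, 7.1, -1.5, 52.1], [235.0, 267.0, 372.0, 3.8, -1.9, 40.8], [247.0, 265.0, 374.0, 0.2, -1.8, 31.8], [259.0, 246.0, 376.0, 7.7, -6.1, 2.9], [271.0, 261.0, 378.0, -6.3, -1.8, 15.1], [283.0, 261.0, 379.0, -11.3, -1.6, 10.8], [295.0, 262.0, 378.0, -18.8, -1.6, 10.1], [307.0, 265.0, 374.0, -31.3, -1.9, 15.6]]
slope deg 32.50620908811668
```

View pics/c5.png

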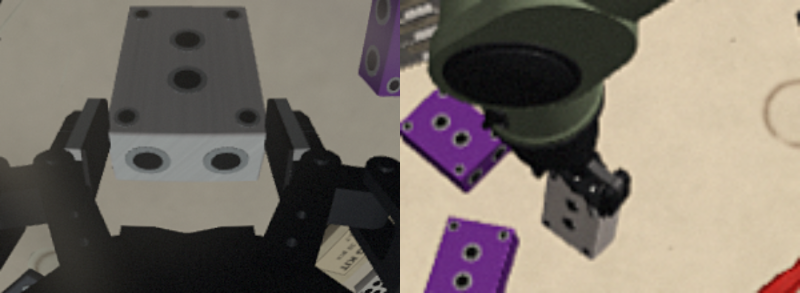

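The wrist crop shows the block's broad face tilting down, with its ported end up at (188,160), so it is near upright and barely held by the pads. I'll push the top along +u against the bench friction to finish the turn.

Request:
move_arm --pt "-2 3 0 0" --pt "-4 7 -1 0" --pt "-6 10 -1 0" --pt "-8 13 -2 0" --pt "-10 15 -2 0" --pt "-12 18 -3 0" --pt "-14 21 -4 0" --pt "-14 21 -4 0"

```text
clock: 16.73
position: [0.4277, 0.3339, 0.0968]
tool_rot: [3.138, -0.002, 2.151]
force: [-2.9, 4.3, 14.3]
grip_width: 0.0606
finger_force: 34.6
```

```bash
python3 snap.py w11;python3 tilt.py w11
```

```text
16.725 [0.4277 0.3339 0.0968] [ 3.138e+00 -2.000e-03  2.151e+00] [-0.3   0.68 -0.66  1.91  0.6   0.75 -0.72] [ 0.01  0.    0.    0.   -0.    0.    0.  ]
box [  230   215   150   112 12708]
[[217.0, 280.0, 361.0, -5.4, -1.1, 96.3], [229.0, 275.0, 365.0, -4.8, -1.5, 70.8], [241.0, 272.0, 368.0, -6.9, -1.6, 55.3], [253.0, 267.0, 372.0, -6.2, -1.9, 36.5], [265.0, 241.0, 376.0, 7.9, -7.2, -3.4], [277.0, 235.0, 378.0, 7.2, -7.8, -13.1], [289.0, 231.0, 379.0, 5.1, -8.3, -19.7], [301.0, 261.0, 378.0, -20.8, -1.9, 7.2], [313.0, 263.0, 376.0, -30.3, -1.9, 8.6]]
slope deg -30.459916358742117
```

Request:
move_arm --pt "0 0 0 0" --pt "0 0 0 0" --pt "0 0 0 0" --pt "0 0 20 0" --pt "0 0 60 0" --pt "0 0 100 0" --pt "0 0 130 0" --pt "0 0 130 0" --gripper 1

```text
clock: 17.77
position: [0.428, 0.3326, 0.2284]
tool_rot: [3.138, -0.0, 2.15]
force: [0.4, 0.4, -0.0]
grip_width: 0.0853
finger_force: 0.0
```

```bash
python3 snap.py w12; python3 - <<'E'
from h import *
import json
st=json.load(open("pics/w12.json")); im=cv2.imread("pics/w12.png")
hsv=cv2.cvtColor(im,cv2.COLOR_BGR2HSV)
m=((hsv[...,1]<20)&(hsv[...,2]>60)).astype(np.uint8)
k,l,s,c=cv2.connectedComponentsWithStats(m)
for i in range(1,k):
    if s[i][4]>300: print(s[i],c[i].round(0))
# brightness map: expected end-face location
e=[proj("wrist",np.array(st["position"])*[1,1,0]+[0,0,z]+Ro.from_euler("xyz",st["tool_rot"]).as_matrix()@np.array([x,y,0]),st).round(0).tolist() for z in(.09,0) for x in(-.005,-.039) for y in(-.032,.032)]
print(e)
for r in range(200,340,8): print(r,hsv[r,280:380:9,2].tolist(),hsv[r,320,1])
E
```

```text
17.775 [0.428  0.3326 0.2284] [ 3.138 -0.     2.15 ] [-0.2   0.51 -0.78  1.81  0.42  0.99 -0.58] [-0.01  0.04  0.03  0.04  0.02 -0.03 -0.02]
[ 233   43   60   91 1181] [262.  89.]
[   0   95  103  215 6131] [ 59. 195.]
[181 161  43  34 571] [204. 178.]
[ 285  175   71   56 3235] [320. 203.]
[ 472  194   84  114 2038] [514. 242.]
[ 96 201  26  43 426] [106. 222.]
[ 568  202   72  124 1863] [611. 272.]
[[286.0, 200.0], [356.0, 200.0], [287.0, 235.0], [355.0, 235.0], [294.0, 177.0], [347.0, 177.0], [294.0, 205.0], [347.0, 205.0]]
200 [145, 140, 142, 142, 139, 140, 142, 140, 142, 143, 144, 143] 7
208 [144, 141, 99, 93, 141, 140, 91, 104, 140, 145, 146, 144] 7
216 [143, 142, 45, 46, 138, 141, 48, 58, 139, 143, 143, 141] 5
224 [145, 143, 140, 140, 142, 139, 145, 138, 142, 143, 143, 143] 4
232 [143, 145, 144, 144, 146, 145, 143, 143, 143, 143, 143, 144] 28
240 [144, 145, 144, 144, 146, 145, 143, 143, 144, 143, 141, 143] 32
248 [143, 142, 144, 144, 144, 144, 143, 144, 145, 142, 144, 144] 30
256 [144, 144, 143, 145, 143, 145, 148, 147, 145, 143, 146, 144] 31
264 [145, 145, 143, 144, 143, 143, 145, 147, 145, 143, 144, 145] 30
272 [145, 143, 143, 146, 146, 146, 145, 144, 143, 144, 144, 143] 29
280 [147, 144, 146, 143, 146, 146, 146, 144, 143, 144, 145, 143] 30
288 [145, 146, 146, 145, 148, 146, 146, 145, 145, 144, 145, 143] 31
296 [144, 146, 144, 144, 145, 147, 148, 144, 144, 145, 145, 144] 28
304 [145, 142, 144, 143, 146, 145, 147, 145, 146, 146, 146, 145] 28
312 [143, 144, 142, 144, 145, 144, 146, 147, 145, 144, 143, 144] 30
320 [145, 142, 144, 144, 144, 145, 144, 146, 146, 145, 145, 64] 30
328 [143, 144, 146, 145, 145, 145, 146, 144, 145, 145, 146, 144] 29
336 [119, 143, 142, 145, 142, 143, 142, 144, 146, 145, 144, 146] 32
```

```bash
cat > endface.py <<'E'
import sys,json
from h import *
n,z=sys.argv[1],float(sys.argv[2])
st=json.load(open(f"pics/{n}.json")); hsv=cv2.cvtColor(cv2.imread(f"pics/{n}.png"),cv2.COLOR_BGR2HSV)
m=((hsv[...,1]<18)&(hsv[...,2]>120)).astype(np.uint8)
m=cv2.morphologyEx(cv2.morphologyEx(m,cv2.MORPH_OPEN,np.ones((3,3))),cv2.MORPH_CLOSE,np.ones((13,13)))
cs=[c for c in cv2.findContours(m,0,2)[0] if 1200<cv2.contourArea(c)<9000]
for c in cs:
    q=np.array([onz("wrist",p,z,st)[:2] for p in c[:,0].astype(float)])*1000
    print(cv2.boundingRect(c),cv2.minAreaRect(q.astype(np.float32)))
E
python3 endface.py w12 .09
```

```text
(286, 197, 69, 33) ((436.8517150878906, 317.3330993652344), (63.198482513427734, 31.379426956176758), 33.00033950805664)
(0, 100, 91, 209) ((102.89430236816406, 99.65323638916016), (235.31211853027344, 209.72335815429688), 89.93091583251953)
```

Request:
move_arm --pt "9 -15 -40 0" --pt "9 -15 -90 0" --pt "9 -15 -135 0" --pt "9 -15 -165 0" --pt "9 -15 -173 0" --pt "9 -15 -173 0"

```text
clock: 18.58
position: [0.4363, 0.317, 0.0525]
tool_rot: [-3.141, -0.0, 2.15]
force: [-0.1, -0.6, -0.3]
grip_width: 0.0853
finger_force: 0.0
```

Request:
move_arm --pt "0 0 0 0" --pt "0 0 0 0" --pt "0 0 0 0" --pt "0 0 0 0" --pt "0 0 1 0" --gripper 0 --newtons 60

```text
clock: 19.2
position: [0.4368, 0.3169, 0.0541]
tool_rot: [3.141, 0.0, 2.149]
force: [0.3, 0.8, -3.3]
grip_width: 0.0634
finger_force: 66.4
```

Request:
move_arm --pt "0 0 40 0" --pt "0 -5 90 0" --pt "5 -25 140 -0.08" --pt "10 -60 180 -0.18" --pt "20 -100 200 -0.28" --pt "28 -145 200 -0.38" --pt "36 -190 200 -0.48" --pt "45 -235 200 -0.58" --pt "53 -280 200 -0.66" --pt "61 -320 200 -0.71" --pt "66 -343 200 -0.715" --pt "68 -351 200 -0.715"

```text
clock: 20.7
position: [0.5043, -0.0354, 0.2534]
tool_rot: [-3.141, 0.0, 1.433]
force: [-0.1, 0.4, -4.1]
grip_width: 0.0634
finger_force: 69.1
```

```bash
python3 snap.py w13; python3 snap.py w13b; python3 - <<'E'
import cv2
im=cv2.imread("pics/w13b.png"); cv2.imwrite("pics/c6.png",cv2.resize(cv2.convertScaleAbs(im[90:390,200:440],alpha=1.5),None,fx=2,fy=2))
E
```

```text
20.7 [ 0.5043 -0.0354  0.2534] [-3.141  0.     1.433] [ 0.4   0.37 -0.57  1.88  0.24  0.96 -0.42] [ 0.07  0.03  0.   -0.04  0.    0.01  0.11]
20.75 [ 0.5044 -0.0355  0.2534] [-3.142  0.     1.433] [ 0.4   0.37 -0.57  1.88  0.24  0.96 -0.42] [-0.03 -0.   -0.01  0.01 -0.   -0.   -0.03]
```

View pics/c6.png

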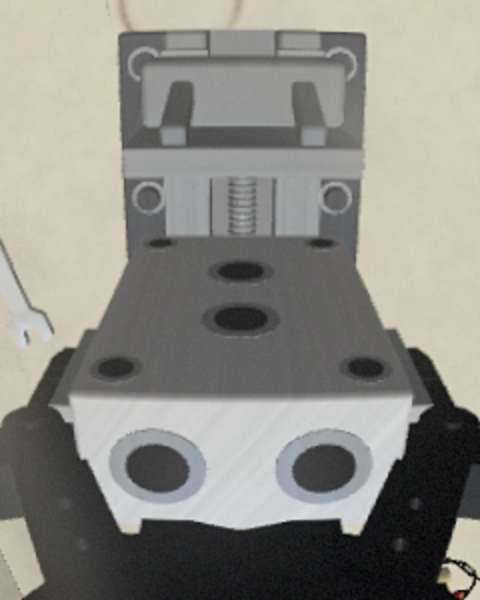

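The crop shows the block held upright. The fixed jaw plate's face edge is at crop row ≈178, columns 122–365, and the block's bottom front edge is at row ≈238.

```bash
python3 - <<'E'
from h import *
import json
st=json.load(open("pics/w13b.json")); P=lambda x,y,z:onz("wrist",(200+x/2-.25,90+y/2-.25),z,st)[:2]
a,b=P(122,178,.16),P(365,178,.16); mid=(a+b)/2; print(a.round(4),b.round(4),np.linalg.norm(a-b),mid,"yaw",np.arctan2(*(b-a)[::-1]))
R=Ro.from_euler("z",-.137).as_matrix()[:2,:2]
V=lambda p:(R.T@(p-mid)).round(4)
print("tcp rel face",V(np.array(st["position"])[:2]))
print("bottom front edge",V(P(127,238,.199)),V(P(357,238,.199)))
print("top edge",V(P(68,395,.289)),V(P(412,395,.289)))
E
```

```text
[ 0.4639 -0.0041] [ 0.5536 -0.0167] 0.09063249014622433 [ 0.50873632 -0.01041239] yaw -0.13884996353099163
tcp rel face [-0.0008 -0.0254]
bottom front edge [-0.0371 -0.0101] [ 0.0357 -0.0102]
top edge [-0.0329 -0.0095] [ 0.0302 -0.0097]
```

Request:
move_arm --pt "1 4 -20 0" --pt "1 4 -55 0" --pt "1 4 -85 0" --pt "1 4 -105 0" --pt "1 4 -118 0" --pt "1 4 -124 0" --pt "1 4 -126 0" --pt "1 4 -127 0"

```text
clock: 21.8
position: [0.5057, -0.0301, 0.1267]
tool_rot: [3.141, -0.0, 1.435]
force: [0.3, 0.4, -3.3]
grip_width: 0.0635
finger_force: 69.1
```

Request:
move_arm --pt "0 0 -1 0" --pt "0 0 -1.5 0" --pt "0 0 -1.5 0"

```text
clock: 22.18
position: [0.5057, -0.0302, 0.1257]
tool_rot: [3.141, 0.0, 1.435]
force: [-3.4, 0.6, 12.5]
grip_width: 0.0633
finger_force: 71.0
```

Request:
move_arm --pt "0 0 0 0" --pt "0 0 0 0" --pt "0 0 1 0" --pt "0 0 25 0" --pt "0 0 60 0" --pt "0 0 80 0" --pt "0 0 80 0" --gripper 1

```text
clock: 23.05
position: [0.5061, -0.0302, 0.206]
tool_rot: [3.139, 0.0, 1.435]
force: [-0.3, 0.2, -0.5]
grip_width: 0.0856
finger_force: 0.0
```

```bash
python3 snap.py w14; python3 endface.py w14 .162
```

```text
23.05 [ 0.5061 -0.0302  0.206 ] [3.139 0.    1.435] [ 0.37  0.43 -0.55  1.93  0.29  0.86 -0.48] [-0.01  0.03  0.01  0.03  0.02 -0.02 -0.01]
(268, 214, 104, 47) ((505.4044494628906, -30.14817237854004), (31.24724769592285, 62.94239807128906), 82.01944732666016)
(13, 199, 94, 93) ((250.81298828125, -18.89260482788086), (152.690185546875, 79.74398803710938), 0.2742408215999603)
(0, 94, 68, 86) ((284.5878601074219, 71.59614562988281), (66.29871368408203, 87.20178985595703), 87.68112182617188)
```

Request:
move_arm --pt "-3 -20 0 0" --pt "-8 -59 0 0" --pt "-8 -59 -30 0" --pt "-8 -59 -55 0" --pt "-8 -59 -67 0" --pt "-8 -59 -70 0" --pt "-8 -59 -70 0"

```text
clock: 23.98
position: [0.4977, -0.089, 0.1351]
tool_rot: [3.141, -0.0, 1.435]
force: [-0.0, 0.2, 0.4]
grip_width: 0.0853
finger_force: 0.0
```

```bash
python3 snap.py w15; python3 - <<'E'
import json
from h import *
st=json.load(open("pics/w15.json"));
im=cv2.imread("pics/w15.png"); hsv=cv2.cvtColor(im,cv2.COLOR_BGR2HSV)
# expected paddle outlines in picture from tool offsets
Rt=Ro.from_euler("xyz",st["tool_rot"]).as_matrix()
for y in(-.031,-.018,.018,.031):
  print(y,[proj("wrist",np.array([*(np.array(st["position"])+Rt@np.array([x,y,0]))[:2],.159]),st).round(0).tolist() for x in(-.012,.012)])
for r in range(270,330,6): print(r,hsv[r,240:400:5,2].tolist())
E
```

```text
23.975 [ 0.4977 -0.089   0.1351] [ 3.141 -0.     1.435] [ 0.43  0.53 -0.49  1.99  0.38  0.71 -0.43] [ 0.   -0.01 -0.   -0.   -0.    0.    0.  ]
-0.031 [[251.0, 325.0], [244.0, 280.0]]
-0.018 [[280.0, 326.0], [276.0, 281.0]]
0.018 [[362.0, 326.0], [366.0, 280.0]]
0.031 [[391.0, 324.0], [398.0, 279.0]]
270 [143, 83, 104, 103, 103, 100, 101, 102, 103, 27, 23, 30, 44, 101, 102, 102, 103, 35, 37, 36, 37, 35, 42, 25, 29, 26, 22, 103, 104, 104, 104, 91]
276 [144, 113, 104, 105, 105, 104, 104, 102, 94, 26, 26, 28, 33, 103, 103, 103, 104, 104, 103, 103, 101, 103, 50, 22, 23, 19, 25, 105, 106, 107, 107, 105]
282 [144, 144, 132, 123, 111, 104, 105, 106, 49, 29, 26, 26, 32, 105, 105, 106, 106, 104, 107, 103, 107, 104, 60, 25, 27, 29, 27, 63, 109, 111, 120, 146]
288 [143, 142, 142, 144, 144, 121, 110, 115, 28, 28, 32, 26, 24, 48, 48, 74, 63, 81, 50, 51, 51, 119, 59, 22, 21, 25, 20, 17, 141, 143, 144, 145]
294 [143, 142, 144, 144, 143, 146, 95, 111, 32, 33, 31, 31, 33, 50, 49, 75, 116, 77, 49, 49, 48, 115, 117, 22, 27, 26, 24, 27, 144, 143, 141, 143]
300 [140, 144, 143, 142, 143, 146, 63, 52, 30, 33, 36, 25, 41, 47, 48, 48, 51, 49, 47, 50, 48, 51, 50, 28, 22, 29, 29, 22, 141, 142, 142, 144]
306 [142, 142, 143, 144, 143, 143, 55, 62, 28, 36, 36, 28, 54, 62, 59, 60, 59, 62, 62, 62, 61, 60, 59, 21, 24, 31, 31, 19, 141, 141, 144, 143]
312 [142, 141, 142, 143, 142, 142, 79, 97, 27, 33, 37, 27, 92, 88, 87, 87, 86, 87, 86, 86, 88, 86, 85, 37, 25, 37, 30, 60, 143, 144, 146, 145]
318 [142, 143, 141, 143, 142, 142, 80, 101, 40, 30, 37, 27, 102, 104, 102, 103, 103, 106, 104, 103, 102, 104, 102, 86, 24, 43, 25, 128, 141, 143, 146, 146]
324 [140, 142, 141, 143, 142, 144, 123, 97, 40, 33, 40, 28, 65, 90, 93, 91, 95, 97, 96, 101, 121, 125, 129, 134, 26, 47, 26, 145, 142, 143, 144, 144]
```

Request:
move_arm --pt "0 0 0 0" --pt "0 0 0 0" --pt "0 0 0 0" --pt "0 0 0 0" --pt "0 0 0 0" --pt "0 0 0 0" --gripper 0 --newtons 35

```text
clock: 24.78
position: [0.4978, -0.0891, 0.136]
tool_rot: [3.14, 0.0, 1.435]
force: [-8.0, 1.5, 23.3]
grip_width: 0.0354
finger_force: 33.5
```

Request:
move_arm --pt "0 2 2 0" --pt "1 5 2 0" --pt "1 9 2 0" --pt "2 13 2 0" --pt "2 17 2 0" --pt "3 20 2 0" --pt "3 22 2 0" --pt "3 22 2 0"

```text
clock: 25.78
position: [0.5006, -0.0666, 0.1366]
tool_rot: [3.141, -0.001, 1.435]
force: [5.0, 0.4, -19.5]
grip_width: 0.0348
finger_force: 43.0
```

Request:
move_arm --pt "0 1 0 0" --pt "0 2 0 0" --pt "0 3 0 0" --pt "0 3 0 0"

```text
clock: 26.28
position: [0.5009, -0.0642, 0.1366]
tool_rot: [3.141, -0.0, 1.435]
force: [8.7, -3.0, -21.9]
grip_width: 0.0348
finger_force: 41.0
```

Request:
move_arm --pt "0 1 -1 0" --pt "0 2 -1 0" --pt "0 3 -1 0" --pt "0 3 -1 0"

```text
clock: 26.78
position: [0.5013, -0.061, 0.1365]
tool_rot: [3.14, -0.0, 1.435]
force: [4.8, -2.0, 3.3]
grip_width: 0.0354
finger_force: 43.2
```

Request:
move_arm --pt "0 1 0 0" --pt "0 2 0 0" --pt "0 2 0 0"

```text
clock: 27.15
position: [0.5016, -0.0592, 0.1366]
tool_rot: [3.139, -0.0, 1.435]
force: [6.2, -3.0, 1.1]
grip_width: 0.0349
finger_force: 41.9
```

Request:
move_arm --pt "0 1 0 0" --pt "0 2 0 0" --pt "0 2 0 0"

```text
clock: 27.52
position: [0.5018, -0.0575, 0.1366]
tool_rot: [3.139, 0.0, 1.434]
force: [8.8, -6.3, 0.1]
grip_width: 0.0353
finger_force: 40.7
```

Request:
move_arm --pt "0 1 0 0" --pt "0 2 0 0" --pt "0 2 0 0"

```text
clock: 27.9
position: [0.502, -0.0563, 0.1366]
tool_rot: [3.138, 0.001, 1.434]
force: [10.7, -10.2, -2.0]
grip_width: 0.0352
finger_force: 39.5
```

```bash
python3 snap.py w16; python3 endface.py w16 .162; python3 - <<'E'
from h import *
import json
st=json.load(open("pics/w16.json")); hsv=cv2.cvtColor(cv2.imread("pics/w16.png"),cv2.COLOR_BGR2HSV)
for c in(300,345): print(c,[(r,int(hsv[r,c,2]),int(hsv[r,c,1])) for r in range(130,310,4)])
mid=np.array([.5087,-.0104])
for v in(0,-.017,-.034,-.042): 
  p=mid+Ro.from_euler("z",-.137).as_matrix()[:2,:2]@[0,v]; print(v,[proj("wrist",np.array([*p,z]),st).round(0).tolist() for z in(.16,.112)])
E
```

```text
27.9 [ 0.502  -0.0563  0.1366] [3.138e+00 1.000e-03 1.434e+00] [ 0.37  0.53 -0.49  1.99  0.38  0.71 -0.5 ] [ 0. -0. -0.  0. -0. -0. -0.]
(0, 76, 77, 226) ((321.397216796875, 13.757186889648438), (124.15887451171875, 99.53190612792969), 89.62278747558594)
300 [(130, 98, 5), (134, 98, 5), (138, 99, 5), (142, 98, 8), (146, 94, 8), (150, 51, 0), (154, 56, 5), (158, 54, 5), (162, 52, 10), (166, 65, 8), (170, 103, 2), (174, 103, 2), (178, 104, 7), (182, 102, 5), (186, 102, 3), (190, 102, 5), (194, 105, 7), (198, 73, 3), (202, 101, 10), (206, 135, 4), (210, 137, 4), (214, 133, 4), (218, 136, 8), (222, 132, 6), (226, 132, 4), (230, 135, 4), (234, 123, 2), (238, 104, 5), (242, 107, 10), (246, 105, 7), (250, 106, 10), (254, 104, 7), (258, 135, 4), (262, 134, 2), (266, 131, 4), (270, 134, 4), (274, 136, 4), (278, 135, 0), (282, 87, 6), (286, 27, 19), (290, 27, 9), (294, 27, 28), (298, 29, 9), (302, 39, 13), (306, 34, 8)]
345 [(130, 96, 3), (134, 97, 3), (138, 95, 3), (142, 98, 8), (146, 93, 14), (150, 58, 4), (154, 59, 0), (158, 55, 5), (162, 58, 0), (166, 66, 8), (170, 101, 3), (174, 103, 5), (178, 103, 5), (182, 102, 5), (186, 102, 0), (190, 103, 5), (194, 104, 2), (198, 75, 3), (202, 99, 5), (206, 132, 6), (210, 131, 4), (214, 132, 4), (218, 135, 8), (222, 134, 2), (226, 135, 4), (230, 95, 0), (234, 107, 10), (238, 107, 10), (242, 106, 7), (246, 107, 5), (250, 107, 7), (254, 107, 7), (258, 106, 12), (262, 134, 4), (266, 133, 4), (270, 135, 6), (274, 137, 6), (278, 138, 6), (282, 83, 3), (286, 29, 9), (290, 23, 0), (294, 24, 21), (298, 28, 18), (302, 26, 10), (306, 24, 53)]
0 [[322.0, 198.0], [321.0, 170.0]]
-0.017 [[322.0, 241.0], [321.0, 202.0]]
-0.034 [[322.0, 280.0], [321.0, 232.0]]
-0.042 [[322.0, 296.0], [321.0, 245.0]]
```

Request:
move_arm --pt "0 1 0 0" --pt "0 2 0 0" --pt "0 3 0 0" --pt "0 3 0 0" --pt "0 3 0 0"

```text
clock: 28.58
position: [0.502, -0.0555, 0.1366]
tool_rot: [3.138, 0.003, 1.432]
force: [13.0, -25.0, -2.8]
grip_width: 0.0349
finger_force: 38.0
```

Request:
move_arm --pt "0 0 0 0" --pt "0 0 0 0" --pt "0 0 0 0" --pt "0 0 30 0" --pt "0 -5 75 0" --pt "-15 -45 80 0" --pt "-30 -95 80 0" --pt "-45 -135 80 0" --pt "-58 -155 80 0" --pt "-61 -160 80 0" --pt "-61 -160 80 0" --gripper 1

```text
clock: 29.95
position: [0.4397, -0.2115, 0.216]
tool_rot: [3.141, -0.0, 1.435]
force: [0.4, -0.4, -0.4]
grip_width: 0.0853
finger_force: 0.0
```

```bash
python3 snap.py w17; python3 - <<'E'
from h import *
import json
R=Ro.from_euler("z",-.137).as_matrix()[:2,:2]; mid=np.array([.5087,-.0104])
st=json.load(open("pics/w17.json")); hsv=cv2.cvtColor(cv2.imread("pics/w17.png"),cv2.COLOR_BGR2HSV)
m=(hsv[...,2]<50).astype(np.uint8); k,l,s,c=cv2.connectedComponentsWithStats(m)
for i in range(1,k):
    if 150<s[i][4]<9000:
        ys,xs=np.where(l==i); 
        q=np.array([onz("wrist",p,.0736,st)[:2] for p in zip(xs,ys)])
        v=(q-mid)@R; print(s[i],"vise-frame(face) min",v.min(0).round(4),"max",v.max(0).round(4),"med",np.median(v,0).round(4))
E
```

```text
29.95 [ 0.4397 -0.2115  0.216 ] [ 3.141 -0.     1.435] [ 0.74  0.38 -0.52  1.96  0.25  0.86 -0.05] [-0.02  0.   -0.01 -0.    0.   -0.   -0.01]
[353   0  18  16 208] vise-frame(face) min [-0.0127 -0.0474] max [ 0.0024 -0.0321] med [-0.0066 -0.0385]
[377   0  57  22 974] vise-frame(face) min [ 0.0083 -0.0491] max [ 0.061 -0.025] med [ 0.0341 -0.0372]Traceback (most recent call last):
  File "<stdin>", line 9, in <module>
  File "h.py", line 13, in onz
    o,d=ray(name,px,st); return o+d*(z-o[2])/d[2]
        ~~~^^^^^^^^^^^^
  File "h.py", line 5, in ray
    c=camera_model(name); f=200/np.tan(np.radians(c["vfov"])/2)
ValueError: time passes only in moves, steps and waits
```

```bash
sed -i 's/^from workcell.*/from workcell import monitor, grab_frame, camera_model as _cm\nfrom functools import lru_cache\ncamera_model=lru_cache(None)(_cm)/' h.py; python3 - <<'E'
from h import *
import json
R=Ro.from_euler("z",-.137).as_matrix()[:2,:2]; mid=np.array([.5087,-.0104])
st=json.load(open("pics/w17.json")); hsv=cv2.cvtColor(cv2.imread("pics/w17.png"),cv2.COLOR_BGR2HSV)
for y in(-.176,-.124): print([proj("wrist",np.array([*(mid+R@[x,y-.055]),.0736]),st).round(0).tolist() for x in(-.0485,-.0295)])
m=(hsv[...,2]<58).astype(np.uint8); m=cv2.morphologyEx(m,cv2.MORPH_OPEN,np.ones((3,3)));k,l,s,c=cv2.connectedComponentsWithStats(m)
for i in range(1,k):
    if 150<s[i][4]<9000 and s[i][1]>60:
        ct=cv2.findContours((l==i).astype(np.uint8),0,2)[0][0][:,0]
        v=(np.array([onz("wrist",p,.0736,st)[:2] for p in ct.astype(float)])-mid)@R; print(s[i],"min",v.min(0).round(4),"max",v.max(0).round(4),"med",np.median(v,0).round(4))
E
```

```text
[[312.0, 216.0], [333.0, 216.0]]
[[312.0, 161.0], [333.0, 161.0]]
[ 313  161   21   58 1095] min [-0.0477 -0.2328] max [-0.0291 -0.1789] med [-0.0374 -0.22  ]
[589 173  25  21 332] min [ 0.2871 -0.204 ] max [ 0.3418 -0.1784] med [ 0.3124 -0.1907]
[591 200  23  21 287] min [ 0.3033 -0.2421] max [ 0.3586 -0.2136] med [ 0.3305 -0.2272]
[540 222  40  15 337] min [ 0.2128 -0.2617] max [ 0.2899 -0.2418] med [ 0.2464 -0.2517]
[250 281  39  17 351] min [-0.1166 -0.3244] max [-0.0744 -0.3032] med [-0.1029 -0.3122]
[ 593  290   47  110 1823] min [ 0.5372 -0.9689] max [ 1.1246 -0.386 ] med [ 0.574  -0.5007]
```

Request:
move_arm --pt "2 -3 -40 0" --pt "2 -3 -85 0" --pt "2 -3 -120 0" --pt "2 -3 -137 0" --pt "2 -3 -141 0" --pt "2 -3 -141 0" --gripper 0.7

```text
clock: 30.75
position: [0.442, -0.215, 0.0756]
tool_rot: [3.141, 0.0, 1.435]
force: [-0.1, -0.2, 0.7]
grip_width: 0.0597
finger_force: 0.0
```

Request:
move_arm --pt "0 0 0 0" --pt "0 0 0 0" --pt "0 0 0 0" --pt "0 0 0 0" --pt "0 0 0 0" --gripper 0 --newtons 60

```text
clock: 31.38
position: [0.4417, -0.2153, 0.075]
tool_rot: [3.141, 0.0, 1.435]
force: [1.5, -2.9, 1.8]
grip_width: 0.0173
finger_force: 58.6
```

Request:
move_arm --pt "4 -0.5 7 0" --pt "9 -1 13 0" --pt "16 -2 18 0" --pt "23 -3 22 0" --pt "31 -4 24.5 0" --pt "39 -5.5 25 0" --pt "47.5 -6.5 24 0" --pt "55.5 -7.5 21 0" --pt "62.5 -8.5 17 0" --pt "68.5 -9.5 11 0" --pt "68.5 -9.5 11 0"

```text
clock: 32.75
position: [0.5101, -0.2248, 0.0857]
tool_rot: [-3.141, 0.0, 1.435]
force: [-2.6, -4.4, -4.7]
grip_width: 0.0172
finger_force: 60.3
```

Request:
move_arm --pt "3 -0.5 -3 0" --pt "5 -0.5 -6.5 0" --pt "7 -1 -10 0" --pt "8.5 -1 -14 0" --pt "10 -1 -18 0" --pt "10.5 -1.5 -22 0" --pt "11 -1.5 -28 0" --pt "11 -1.5 -28 0"

```text
clock: 33.75
position: [0.5211, -0.2264, 0.058]
tool_rot: [-3.141, 0.0, 1.435]
force: [-2.9, -4.2, 0.4]
grip_width: 0.0172
finger_force: 60.9
```

Request:
move_arm --pt "0 0 0 0" --pt "0 0 0 0" --pt "-1 -6 4 0" --pt "-1 -6 4 0" --gripper 0.5

```text
clock: 34.25
position: [0.52, -0.2329, 0.0622]
tool_rot: [3.141, 0.0, 1.434]
force: [0.6, 0.7, -0.0]
grip_width: 0.0427
finger_force: 0.0
```

Request:
move_arm --pt "0 0 0 0" --pt "0 0 0 0" --pt "0 0 0 0" --pt "0 0 0 0" --gripper 0 --newtons 60

```text
clock: 34.75
position: [0.5201, -0.2321, 0.0619]
tool_rot: [3.141, 0.0, 1.435]
force: [1.2, -0.4, 3.6]
grip_width: 0.0168
finger_force: 58.5
```

Request:
move_arm --pt "0 0 -4 0" --pt "-0.5 0 -8 0" --pt "-1.5 0 -11 0"

```text
clock: 35.12
position: [0.5191, -0.232, 0.0511]
tool_rot: [3.14, -0.0, 1.435]
force: [2.5, 1.1, 9.4]
grip_width: 0.0173
finger_force: 59.1
```

Request:
move_arm --pt "-1.5 0 -4 0" --pt "-3 0.5 -8 0" --pt "-5 0.5 -11.5 0" --pt "-7.5 1 -15 0"

```text
clock: 35.62
position: [0.5125, -0.231, 0.0364]
tool_rot: [3.138, -0.0, 1.435]
force: [5.8, -1.1, 9.3]
grip_width: 0.0174
finger_force: 59.3
```

Request:
move_arm --pt "-3 0.5 -3 0" --pt "-5.5 1 -6 0" --pt "-9 1 -8.5 0" --pt "-12.5 1.5 -11 0"

```text
clock: 36.12
position: [0.5004, -0.2294, 0.0253]
tool_rot: [3.138, -0.0, 1.435]
force: [7.3, 0.1, 0.5]
grip_width: 0.0172
finger_force: 59.1
```

Request:
move_arm --pt "-4 0.5 -2 0" --pt "-7.5 1 -3.5 0" --pt "-11.5 1.5 -4.5 0" --pt "-16 2 -5 0"

```text
clock: 36.62
position: [0.4839, -0.2272, 0.0198]
tool_rot: [3.139, -0.001, 1.435]
force: [10.8, 0.5, -9.4]
grip_width: 0.0171
finger_force: 58.7
```

Request:
move_arm --pt "-4.5 0.5 0 0" --pt "-8.5 1 0 0" --pt "-12.5 1.5 0.5 0" --pt "-16.5 2 1.5 0" --pt "-20.5 3 3 0"

```text
clock: 37.25
position: [0.4626, -0.2241, 0.0225]
tool_rot: [3.14, -0.001, 1.435]
force: [6.8, -1.0, -10.8]
grip_width: 0.0168
finger_force: 59.0
```

Request:
move_arm --pt "-4 0.5 2 0" --pt "-7.5 1 4 0" --pt "-11 1.5 6.5 0" --pt "-14 2 9.5 0" --pt "-16.5 2.5 12.5 0" --pt "-19 2.5 16 0"

```text
clock: 38.0
position: [0.4434, -0.2215, 0.0385]
tool_rot: [3.141, -0.001, 1.435]
force: [6.9, 2.3, -10.2]
grip_width: 0.0168
finger_force: 59.0
```

Request:
move_arm --pt "-2 0.5 3.5 0" --pt "-4 0.5 7.5 0" --pt "-5 1 11.5 0" --pt "-6 1 15.5 0"

```text
clock: 38.5
position: [0.4374, -0.2206, 0.054]
tool_rot: [3.141, -0.001, 1.435]
force: [7.9, 2.1, -13.8]
grip_width: 0.017
finger_force: 58.8
```

Request:
move_arm --pt "-0.5 0 4 0" --pt "-0.5 0 8 0" --pt "-0.5 0 11.5 0" --pt "0 0 15 0"

```text
clock: 39.0
position: [0.4374, -0.2206, 0.069]
tool_rot: [3.141, -0.001, 1.435]
force: [5.7, 2.1, -11.1]
grip_width: 0.0172
finger_force: 59.4
```

```bash
python3 snap.py w18; python3 - <<'E'
from h import *
import json
R=Ro.from_euler("z",-.137).as_matrix()[:2,:2]; mid=np.array([.5087,-.0104])
st=json.load(open("pics/w18.json")); hsv=cv2.cvtColor(cv2.imread("pics/w18.png"),cv2.COLOR_BGR2HSV)
# profile on plane z=.112 (moving jaw top) at vise x=+-.038 ; on .162 at 0
for x,z in((-.038,.112),(.038,.112),(.0,.162),(.025,.162)):
    print(x,z,[(round(y*1000),int(hsv[tuple(proj("wrist",np.array([*(mid+R@[x,y]),z]),st).round().astype(int)[::-1])][2])) for y in np.arange(-.09,.01,.004) if (proj("wrist",np.array([*(mid+R@[x,y]),z]),st)>0).all()])
T=cv2.cvtColor(grab_frame("top"),cv2.COLOR_BGR2HSV)
for x,z in((-.038,.112),(.038,.112),(0.025,.162)):
    print("top",x,z,[(round(y*1000),int(T[tuple(proj("top",np.array([*(mid+R@[x,y]),z])).round().astype(int)[::-1])][2])) for y in np.arange(-.1,.012,.003)])
E
```

```text
39.0 [ 0.4374 -0.2206  0.069 ] [ 3.141e+00 -1.000e-03  1.435e+00] [ 0.64  0.62 -0.39  2.06  0.44  0.54 -0.21] [ 0.03 -0.04 -0.04 -0.02 -0.04  0.07  0.03]
-0.038 0.112 []
0.038 0.112 []
0.0 0.162 []
0.025 0.162 []
top -0.038 0.112 [(-100, 139), (-97, 136), (-94, 136), (-91, 135), (-88, 137), (-85, 137), (-82, 138), (-79, 135), (-76, 135), (-73, 134), (-70, 135), (-67, 137), (-64, 132), (-61, 128), (-58, 126), (-55, 125), (-52, 126), (-49, 124), (-46, 126), (-43, 122), (-40, 83), (-37, 37), (-34, 8), (-31, 8), (-28, 74), (-25, 135), (-22, 140), (-19, 138), (-16, 136), (-13, 137), (-10, 140), (-7, 142), (-4, 136), (-1, 138), (2, 140), (5, 139), (8, 131), (11, 85)]
top 0.038 0.112 [(-100, 113), (-97, 125), (-94, 84), (-91, 87), (-88, 80), (-85, 86), (-82, 95), (-79, 113), (-76, 83), (-73, 86), (-70, 80), (-67, 85), (-64, 99), (-61, 102), (-58, 82), (-55, 128), (-52, 130), (-49, 127), (-46, 108), (-43, 115), (-40, 134), (-37, 67), (-34, 71), (-31, 85), (-28, 100), (-25, 124), (-22, 144), (-19, 91), (-16, 91), (-13, 89), (-10, 100), (-7, 106), (-4, 128), (-1, 133), (2, 134), (5, 136), (8, 134), (11, 86)]
top 0.025 0.162 [(-100, 134), (-97, 133), (-94, 133), (-91, 136), (-88, 135), (-85, 134), (-82, 134), (-79, 133), (-76, 132), (-73, 135), (-70, 133), (-67, 133), (-64, 133), (-61, 135), (-58, 133), (-55, 43), (-52, 15), (-49, 12), (-46, 11), (-43, 12), (-40, 11), (-37, 9), (-34, 52), (-31, 168), (-28, 175), (-25, 171), (-22, 157), (-19, 138), (-16, 157), (-13, 153), (-10, 155), (-7, 166), (-4, 171), (-1, 171), (2, 128), (5, 124), (8, 133), (11, 136)]
```

Request:
move_arm --pt "1 0 4.5 0" --pt "2.5 -0.5 9.5 0" --pt "4.5 -0.5 13 0" --pt "6.5 -1 16.5 0"

```text
clock: 39.6
position: [0.4439, -0.2215, 0.0853]
tool_rot: [3.141, -0.001, 1.435]
force: [7.8, 2.8, -17.4]
grip_width: 0.0171
finger_force: 58.9
```

Request:
move_arm --pt "2.5 -0.5 3.5 0" --pt "5 -1 6.5 0"

```text
clock: 39.85
position: [0.4488, -0.2221, 0.0916]
tool_rot: [-3.142, -0.002, 1.436]
force: [7.8, 2.7, -22.1]
grip_width: 0.0168
finger_force: 58.9
```

```bash
python3 - <<'E'
from h import *
import json
R=Ro.from_euler("z",-.137).as_matrix()[:2,:2]; mid=np.array([.5087,-.0104])
st=json.load(open("pics/w17.json")); hsv=cv2.cvtColor(cv2.imread("pics/w17.png"),cv2.COLOR_BGR2HSV)
def prof(x,z,a,b,s):
    o=[]
    for y in np.arange(a,b,s):
        p=proj("wrist",np.array([*(mid+R@[x,y]),z]),st).round().astype(int)
        if p[1]>=0: o.append((round(y*1000),int(hsv[p[1],p[0],2])))
    return o
for x,z in((-.035,.112),(.035,.112),(-.0137,.159),(.0193,.159),(.025,.159)): print(x,z,prof(x,z,-.13,-.02,.003))
T0=cv2.cvtColor(cv2.imread("pics/top0.png"),cv2.COLOR_BGR2HSV); T=cv2.cvtColor(grab_frame("top"),cv2.COLOR_BGR2HSV)
for n,t in(("t0",T0),("now",T)):
  for x,z in((-.03,.112),(-.038,.112),(-.0137,.159)): print(n,x,[(round(y*1000),int(t[tuple(proj("top",np.array([*(mid+R@[x,y]),z])).round().astype(int)[::-1])][2])) for y in np.arange(-.1,-.015,.0025)])
print(monitor.observe()["force"])
E
```

```text
-0.035 0.112 [(-130, 103), (-127, 102), (-124, 101), (-121, 101), (-118, 102), (-115, 103), (-112, 102), (-109, 103), (-106, 103), (-103, 104), (-100, 102), (-97, 101), (-94, 101), (-91, 102), (-88, 103), (-85, 102), (-82, 102), (-79, 101), (-76, 72), (-73, 71), (-70, 70), (-67, 96), (-64, 96), (-61, 94), (-58, 93), (-55, 92), (-52, 94), (-49, 91)]
0.035 0.112 [(-130, 89), (-127, 65), (-124, 62), (-121, 63), (-118, 62), (-115, 62), (-112, 60), (-109, 62), (-106, 63), (-103, 61), (-100, 62), (-97, 62), (-94, 59), (-91, 61), (-88, 59), (-85, 64), (-82, 62), (-79, 60), (-76, 76), (-73, 71), (-70, 76), (-67, 98), (-64, 96), (-61, 96), (-58, 97), (-55, 30), (-52, 28), (-49, 18), (-46, 21), (-43, 24)]
-0.0137 0.159 [(-130, 99), (-127, 98), (-124, 101), (-121, 98), (-118, 101), (-115, 93), (-112, 90), (-109, 97), (-106, 102), (-103, 102), (-100, 86), (-97, 99), (-94, 95), (-91, 90), (-88, 69), (-85, 71), (-82, 69), (-79, 93), (-76, 94), (-73, 93), (-70, 88), (-67, 19), (-64, 25)]
0.0193 0.159 [(-130, 98), (-127, 64), (-124, 63), (-121, 61), (-118, 62), (-115, 63), (-112, 62), (-109, 60), (-
[... 2290 characters left out ...]
, (-67, 136), (-65, 128), (-62, 128), (-60, 127), (-57, 126), (-55, 125), (-52, 126), (-50, 126), (-47, 124), (-45, 125), (-42, 124), (-40, 132), (-37, 132), (-35, 77), (-32, 13), (-30, 73), (-27, 135), (-25, 135), (-22, 140), (-20, 137), (-17, 137)]
now -0.0137 [(-100, 117), (-98, 120), (-95, 121), (-92, 119), (-90, 100), (-88, 100), (-85, 104), (-82, 116), (-80, 122), (-77, 123), (-75, 123), (-72, 108), (-70, 119), (-67, 109), (-65, 100), (-62, 116), (-60, 108), (-57, 61), (-55, 43), (-52, 22), (-50, 18), (-47, 16), (-45, 14), (-42, 10), (-40, 10), (-37, 5), (-35, 57), (-32, 166), (-30, 177), (-27, 167), (-25, 167), (-22, 132), (-20, 65), (-17, 26)]
[  8.32628235   3.28910327 -19.58458774]
```

Request:
move_arm --pt "3 -0.5 1.5 0" --pt "6.5 -1 3.5 0" --pt "10 -1.5 5.5 0" --pt "14 -2 7 0"

```text
clock: 40.4
position: [0.4601, -0.2239, 0.0982]
tool_rot: [-3.136, -0.001, 1.435]
force: [-11.3, 6.3, 0.9]
grip_width: 0.017
finger_force: 61.3
```

Request:
move_arm --pt "4 -0.5 1.2 0" --pt "8 -1 2.3 0"

```text
clock: 40.65
position: [0.468, -0.225, 0.1009]
tool_rot: [-3.136, -0.001, 1.435]
force: [-12.4, 7.0, 10.2]
grip_width: 0.0169
finger_force: 62.3
```

Request:
move_arm --pt "4 -0.5 0.5 0" --pt "8 -1 0.5 0" --pt "12 -1.5 0.5 0" --pt "16 -2 0 0"

```text
clock: 41.15
position: [0.4792, -0.2271, 0.1004]
tool_rot: [-3.126, 0.001, 1.435]
force: [-49.9, 5.8, 38.4]
grip_width: 0.017
finger_force: 69.2
```

Request:
move_arm --pt "0 0 0 0" --pt "0 0 0 0"

```text
clock: 41.4
position: [0.4789, -0.2272, 0.1004]
tool_rot: [-3.126, 0.001, 1.434]
force: [-43.6, 10.8, 35.0]
grip_width: 0.017
finger_force: 68.2
```

Request:
move_arm --pt "-3 0.5 0 0" --pt "-4 0.5 0 0" --pt "-4 0.5 0 0"

```text
clock: 41.78
position: [0.4781, -0.227, 0.101]
tool_rot: [-3.133, 0.0, 1.434]
force: [-27.0, 6.4, 24.4]
grip_width: 0.0172
finger_force: 65.1
```

Request:
move_arm --pt "0 0 0 0" --pt "0 0 0 0" --pt "0 0 10 0" --pt "0 -10 50 0" --pt "0 -15 100 0" --pt "0 -15 140 0" --pt "0 60 150 0" --pt "0 120 150 0" --pt "0 150 150 0" --pt "0 150 150 0" --gripper 0.6

```text
clock: 43.02
position: [0.4827, -0.0746, 0.2526]
tool_rot: [3.14, -0.0, 1.44]
force: [-0.3, -1.0, -0.4]
grip_width: 0.0515
finger_force: 0.0
```

```bash
python3 snap.py w19; python3 endface.py w19 .162; python3 - <<'E'
from h import *
import json
R=Ro.from_euler("z",-.137).as_matrix()[:2,:2]; mid=np.array([.5087,-.0104])
st=json.load(open("pics/w19.json")); hsv=cv2.cvtColor(cv2.imread("pics/w19.png"),cv2.COLOR_BGR2HSV)
def prof(x,z,a,b,s):
    o=[]
    for y in np.arange(a,b,s):
        p=proj("wrist",np.array([*(mid+R@[x,y]),z]),st).round().astype(int); o.append((round(y*1000),int(hsv[p[1],p[0],2])))
    return o
for x,z in((-.038,.112),(.038,.112),(-.0137,.159)): print(x,z,prof(x,z,-.08,.01,.002))
print("levers",[(round(x*1000),int(hsv[tuple(proj("wrist",np.array([*(mid+R@[x,-.05]),.159]),st).round().astype(int)[::-1])][2])) for x in np.arange(-.04,.04,.002)])
E
```

```text
43.025 [ 0.4827 -0.0746  0.2526] [ 3.14 -0.    1.44] [ 0.51  0.34 -0.59  1.92  0.23  0.95 -0.33] [ 0.05  0.01  0.05 -0.01  0.01  0.    0.04]
(22, 178, 100, 81) ((210.02711486816406, -54.51457977294922), (169.4755859375, 72.13325500488281), 0.27195683121681213)
(301, 124, 88, 46) ((506.36773681640625, -27.915637969970703), (32.52328872680664, 62.49351119995117), 82.35262298583984)
(0, 60, 97, 108) ((219.66680908203125, 43.19166946411133), (98.86988067626953, 153.60903930664062), 88.38204956054688)
-0.038 0.112 [(-80, 89), (-78, 92), (-76, 90), (-74, 90), (-72, 93), (-70, 91), (-68, 91), (-66, 91), (-64, 94), (-62, 102), (-60, 100), (-58, 100), (-56, 100), (-54, 101), (-52, 98), (-50, 97), (-48, 98), (-46, 96), (-44, 97), (-42, 88), (-40, 112), (-38, 42), (-36, 42), (-34, 38), (-32, 36), (-30, 39), (-28, 84), (-26, 89), (-24, 90), (-22, 89), (-20, 89), (-18, 89), (-16, 84), (-14, 85), (-12, 78), (-10, 77), (-8, 76), (-6, 73), (-4, 74), (-2, 109), (0, 108), (2, 109), (4, 106), (6, 109), (8, 107)]
0.038 0.112 [(-80, 69), (-78, 69), (-76, 69), (-74, 70), (-72, 45), (-70, 46), (-68, 46), (
[... 679 characters left out ...]
8, 39), (-36, 36), (-34, 129), (-32, 138), (-30, 134), (-28, 134), (-26, 106), (-24, 93), (-22, 44), (-20, 50), (-18, 49), (-16, 49), (-14, 52), (-12, 90), (-10, 108), (-8, 128), (-6, 135), (-4, 132), (-2, 126), (0, 93), (2, 107), (4, 109), (6, 108), (8, 110)]
levers [(-40, 64), (-38, 94), (-36, 102), (-34, 103), (-32, 101), (-30, 100), (-28, 99), (-26, 102), (-24, 104), (-22, 103), (-20, 103), (-18, 55), (-16, 35), (-14, 37), (-12, 34), (-10, 93), (-8, 101), (-6, 100), (-4, 101), (-2, 101), (0, 102), (2, 101), (4, 101), (6, 102), (8, 101), (10, 102), (12, 101), (14, 101), (16, 98), (18, 42), (20, 42), (22, 39), (24, 46), (26, 50), (28, 51), (30, 78), (32, 88), (34, 74), (36, 73), (38, 139)]
```

```bash
python3 -c "
from workcell import bot
print(bot.job_done())"
```

```text
the job is handed in; nothing more can be done
None
```

I handed the job in at about 43 s; no verdict came back. The last picture shows the block standing on end, flush and square against the fixed jaw, with the lever released. The crank stopped hard at about 50 N, but I had no way to measure the 40 N clamp force directly.

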